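Line up the test tiles, unhitch the press arm and hold it up

ROBOT

A 7-joint arm with a two-finger parallel gripper is mounted at the origin on the work surface. World frame = base frame: x ahead of the robot, y to its left, z up, the work surface at z = 0. Lengths are in m, angles in rad, forces in N, time in s.
With the tool pointing down it reaches from about 0.425 to 0.925 m from the base axis. Payload 6.8 kg.
Tool frame: the origin (TCP) lies midway between the tips of the shut fingers; the grasp point (between the pads) lies 19 mm behind it; z points along the fingers, y is the direction in which the jaws open and shut (so a half turn about z gives the same grasp; the last joint's range is limited). The gripper opens to 85 mm and grips with 20 to 120 N. Pads are 22 mm wide; open, the fingers measure 114 mm over their backs; the gripper's body (76 mm by 85 mm) begins 54 mm behind the grasp point. The pads swing forward as they close: fully open they stand 13 mm farther back than shut.
Start: joints at [-1.295, 0.477, 0.022, 1.555, -0.011, 1.109, -0.083], TCP at [0.253, 0.626, 0.2] pointing down, gripper open.
Joint ranges: [-2.96, 2.96], [-0.34, 2.1], [-1.41, 1.46], [0.24, 2.44], [-1.37, 4.51], [0.17, 1.92], [-2.96, 2.96]. Speed limits (rad/s): [2.39, 2.39, 3.14, 3.14, 3.14, 3.14, 3.14].

INTERFACE

Orientations are given as a unit quaternion [w, x, y, z].
In Python, from station import status, eyes, workorder gives the robot as it stands. The module is installed in compiled form; this text tells all that it offers.
- The arm moves only by the shell command python3 -m jog 'ROWS' [FORCE]. ROWS is text: rows parted by semicolons, each of 7 numbers parted by spaces: the shift along the tool's x, y, z in m, then the turn, a rotation vector about the tool's x, y, z in degrees, then the finger opening in m, from 0 to 0.0854. In form: dx dy dz rx ry rz jaw; .... A call has 1 to 5 rows; each row is the pose to reach, as a shift and turn from the pose commanded when the call began, along the tool's axes at that moment; what a row does not reach only later rows make up. A row lasts 1/10 s, in which the tool goes at most 50 mm and 8.59 degrees, less where a joint would pass 70% of its speed; a pose out of reach is approached as far as the arm can. A call with a gripper value outside its range is refused whole. The fingers move at their own pace and stop on an object; FORCE is the grip in N (left out, the last holds). Time passes only in rows, so rows that repeat a pose let the fingers close. It gives the time, the measured TCP pose, the force and the opening at its end, in the units of the state.
- status.get_obs(): the state, without advancing time (a new reading comes with each control period).
- eyes.read_camera(name): name is "scene" or "top"; returns a dict with "image" (420x560x3 uint8, red, green, blue), "intrinsics" (3x3 intrinsics, pixels), "position" and "orientation" of the camera in the world. Camera axes: x right, y up, looking along -z (the intrinsics and any distortion apply to the point x, -y, -z); pixel columns grow to the right and rows downward; lengths in m; the calibration is good to about 2 mm. A picture is of the moment at which its call begins. There is no depth.
- workorder.hand_in(): hands the job in, once; it reports no verdict.
The state is a dict: "t": time; "q": joint angles; "joint_vel": joint speeds; "joint_torque": joint torques, N m; "eef_pos": TCP position; "tool_rot": TCP orientation; "contact_force": force on the tool from outside, world axes, zero at the start; "torque": the same for the moment, N m; "gripper_width": opening from 0.0 (shut) to 1.0 (fully open).
Only numpy, scipy, OpenCV 4.12 (cv2) and the standard library are available. Lean on these libraries where they do the work, as an engineer would, in place of code of your own. Each camera call takes 0.05 s, during which the arm holds its last target.

TASK

First line up the three loose test tiles in an even, square row on the board, one on each printed black rectangle, and let go of them. Then take the tile press's red latch tab, pull it sideways against its spring towards the robot's side of the press until the bolt is clear of the ball, and lift the arm by the tab until its coupler is at least 8 cm above where it sat. Finish while still gripping the tab and holding the arm up and still, so that I can feed the tiles in; do not disturb the row or the other things on the table.

Things in the scene. Friction and masses are not known exactly. Their poses are not given: they have to be found in the camera images.
- board: Fixed flat plywood board, 200 mm (its x, away from the robot) x 250 mm (its y) x 8 mm thick; origin at the centre of its underside. On its far half three black rectangles (inside about 52 x 42 mm) are printed side by side in a row along its y, their long sides along its x.
- place0 (a point): Centre of the right-hand (lowest y) of the three black rectangles, on the board's upper face (8 mm above the table). In the board's frame: x +50 mm, y -72 mm. Its axes are the board's.
- place1 (a point): Centre of the middle of the three black rectangles, on the board's upper face (8 mm above the table). In the board's frame: x +50 mm, y +0 mm. Its axes are the board's.
- place2 (a point): Centre of the left-hand (highest y) of the three black rectangles, on the board's upper face (8 mm above the table). In the board's frame: x +50 mm, y +72 mm. Its axes are the board's.
- tile_a: Loose brick-red clay test tile, 50 mm (its x) x 40 mm (its y) x 14 mm thick, about 60 g; origin at the centre of its underside, z up. It starts lying crooked on the near half of the board. Any tile may take any place, either way round.
- tile_b: Loose blue clay test tile, 50 mm (its x) x 40 mm (its y) x 14 mm thick, about 60 g; origin at the centre of its underside, z up. It starts lying crooked on the near half of the board. Any tile may take any place, either way round.
- tile_c: Loose cream clay test tile, 50 mm (its x) x 40 mm (its y) x 14 mm thick, about 60 g; origin at the centre of its underside, z up. It starts lying crooked on the near half of the board. Any tile may take any place, either way round.
- press: Fixed hand tile press on the table; origin at the centre of the underside of its grey base plate, 130 mm (its x) x 340 mm (its y) x 14 mm. A blue arm runs along its y at 85 mm height from a pivot between two grey cheeks (y -130 mm) to a dark coupler hood (y +110 mm) that sits over a 30 mm steel ball on a thin post. The hood's roof is 101 mm above the table.
- pivot (a point): Pivot axis of the press arm: 85 mm above the table, at press x 0, y -130 mm. The axis runs along the press's x. The point does not move with the arm.
- coupler (a point): Point on the arm's centre line at its free end, in the coupler hood above the ball, 240 mm from the pivot and at the pivot's height when the arm is down. It rises with the arm.
- press_arm (a joint): Angle of the press arm, rad: 0 = down, coupler on the ball; grows as the free (+y) end rises (turning about the press's +x axis through the pivot), to 0.8 at most. 0.34 is the coupler raised 80 mm. Lifting it takes about 5 N at the coupler; it falls back when let go. While the latch is home the arm is locked to the ball.
- latch (a joint): Travel of the spring latch carried by the arm, m: 0 = home (bolt under the ball), 0.016 = fully pulled. It slides sideways to the arm, towards the press's -x. The bolt is clear of the ball beyond 0.010. The spring pushes back with 3.5 N at home and 7.5 N fully pulled, and shuts the latch when let go.
- pull_tab: Red upright latch tab beside the coupler hood, on its press -x side: 10 mm thick (its x, the pull direction), 34 mm wide (its y, along the arm), 40 mm tall; lower end 4 mm above the hood's roof. Origin at its centre: with arm down and latch home at press x -36 mm, y +110 mm, 125 mm above the table. Grip it from above across its thickness. It slides with the latch and turns with the arm.
- glaze_jar: Bystander: amber glass jar, 56 mm across, 75 mm tall.
- cutter: Bystander: red ring cutter, 64 mm across, 22 mm tall.
- mug: Bystander: white mug, 76 mm across, 85 mm tall.
- black_tray: Bystander: black tray, 130 x 170 x 35 mm, with yellow glaze cakes.
- modelling_knife: Bystander: modelling spatula, 170 mm long, lying on the table.
- clay_block: Bystander: grey block of dry clay, 60 x 60 x 40 mm.
Mind the look-alikes: they are no part of the job. Several things have the shape of the tile_b; the one meant has the colours described above.

How it is judged:
On the way, in this order (a step that is already met when the one before it is completed fails the run):
1. the three tiles lie in the row, one on each rectangle, let go, with the press arm still down (((horizontal distance between tile_a and place0 below 0.008 m and angle between the x axis of tile_a and the x axis of board, either way round below 0.14 rad and z of tile_a in the frame of board below 0.012 m) or (horizontal distance between tile_b and place0 below 0.008 m and angle between the x axis of tile_b and the x axis of board, either way round below 0.14 rad and z of tile_b in the frame of board below 0.012 m) or (horizontal distance between tile_c and place0 below 0.008 m and angle between the x axis of tile_c and the x axis of board, either way round below 0.14 rad and z of tile_c in the frame of board below 0.012 m)) and ((horizontal distance between tile_a and place1 below 0.008 m and angle between the x axis of tile_a and the x axis of board, either way round below 0.14 rad and z of tile_a in the frame of board below 0.012 m) or (horizontal distance between tile_b and place1 below 0.008 m and angle between the x axis of tile_b and the x axis of board, either way round below 0.14 rad and z of tile_b in the frame of board below 0.012 m) or (horizontal distance between tile_c and place1 below 0.008 m and angle between the x axis of tile_c and the x axis of board, either way round below 0.14 rad and z of tile_c in the frame of board below 0.012 m)) and ((horizontal distance between tile_a and place2 below 0.008 m and angle between the x axis of tile_a and the x axis of board, either way round below 0.14 rad and z of tile_a in the frame of board below 0.012 m) or (horizontal distance between tile_b and place2 below 0.008 m and angle between the x axis of tile_b and the x axis of board, either way round below 0.14 rad and z of tile_b in the frame of board below 0.012 m) or (horizontal distance between tile_c and place2 below 0.008 m and angle between the x axis of tile_c and the x axis of board, either way round below 0.14 rad and z of tile_c in the frame of board below 0.012 m)) and linear speed of each of tile_a, tile_b, tile_c below 0.02 m/s and contact force between each of tile_a, tile_b, tile_c and the fingers below 0.2 N and value of joint press_arm below 0.03 rad), for 0.2 s.
2. the latch is pulled clear of the ball while the arm is still down (value of joint latch above 0.008 m and value of joint press_arm below 0.05 rad), for 0.05 s.
3. the arm is lifted by the tab (value of joint press_arm above 0.32 rad and contact force between the fingers and pull_tab above 1.5 N), for 0.2 s.
At the end, for the whole second after the job is handed in: Each rectangle has a tile centred within 8 mm and turned by less than 8 degrees, lying flat; the press arm is at 0.32 rad or more (coupler raised about 76 mm or more), at rest, no bystander leans on the press, and the fingers still hold the red tab (all of step 3 and ((horizontal distance between tile_a and place0 below 0.008 m and angle between the x axis of tile_a and the x axis of board, either way round below 0.14 rad and z of tile_a in the frame of board below 0.012 m) or (horizontal distance between tile_b and place0 below 0.008 m and angle between the x axis of tile_b and the x axis of board, either way round below 0.14 rad and z of tile_b in the frame of board below 0.012 m) or (horizontal distance between tile_c and place0 below 0.008 m and angle between the x axis of tile_c and the x axis of board, either way round below 0.14 rad and z of tile_c in the frame of board below 0.012 m)) and ((horizontal distance between tile_a and place1 below 0.008 m and angle between the x axis of tile_a and the x axis of board, either way round below 0.14 rad and z of tile_a in the frame of board below 0.012 m) or (horizontal distance between tile_b and place1 below 0.008 m and angle between the x axis of tile_b and the x axis of board, either way round below 0.14 rad and z of tile_b in the frame of board below 0.012 m) or (horizontal distance between tile_c and place1 below 0.008 m and angle between the x axis of tile_c and the x axis of board, either way round below 0.14 rad and z of tile_c in the frame of board below 0.012 m)) and ((horizontal distance between tile_a and place2 below 0.008 m and angle between the x axis of tile_a and the x axis of board, either way round below 0.14 rad and z of tile_a in the frame of board below 0.012 m) or (horizontal distance between tile_b and place2 below 0.008 m and angle between the x axis of tile_b and the x axis of board, either way round below 0.14 rad and z of tile_b in the frame of board below 0.012 m) or (horizontal distance between tile_c and place2 below 0.008 m and angle between the x axis of tile_c and the x axis of board, either way round below 0.14 rad and z of tile_c in the frame of board below 0.012 m)) and linear speed of each of tile_a, tile_b, tile_c below 0.02 m/s and velocity of joint press_arm between -0.06 and 0.06 rad/s and contact force between press and glaze_jar below 0.2 N and contact force between press and cutter below 0.2 N and contact force between press and mug below 0.2 N and contact force between press and black_tray below 0.2 N and contact force between press and modelling_knife below 0.2 N and contact force between press and clay_block below 0.2 N); the arm keeps its last pose, push and grip.
It fails at once if a bystander (jar, cutter, mug, tray, spatula, clay block) is pushed more than 25 mm (distance of any of glaze_jar, cutter, mug, black_tray, modelling_knife, clay_block from where it was at the start of the episode above 0.025 m).
It fails at once if a bystander is toppled (angle between any of glaze_jar, cutter, mug, black_tray, modelling_knife, clay_block's own z axis and vertical above 0.5 rad).
It also fails if it takes over 58 s, if anything falls off the work surface, if the arm or the gripper's body presses on something with over 40 N, if the wrist force passes 120 N, or if a joint passes its speed limit or range.

## Working session

There is one attempt and no reset: what is moved stays moved. The work goes in short steps, Python scripts to look and compute and a shell command to move; the robot and the scene stay as the last step left them, time stands still between calls to the robot, and variables do not carry over. Pictures are saved under pics/ and viewed, and the job is handed in when it is done.

```bash
mkdir -p pics
python3 - <<'E'
from station import status, eyes
import cv2
o=status.get_obs()
for k,v in o.items(): print(k,v)
for n in("scene","top"):
    c=eyes.read_camera(n); cv2.imwrite(f"pics/{n}0.png",c["image"][:,:,::-1]); print(n,c["intrinsics"],c["position"],c["orientation"],[k for k in c])
E
```

```text
t 0.0
q [-1.29510338  0.47779312  0.02235339  1.55645971 -0.01155008  1.10926691
 -0.08305752]
joint_vel [-0.00197    -0.00014869  0.00024801  0.00064164 -0.00044323 -0.00082491
  0.00065623]
joint_torque [ 2.06046457e-04 -5.96440351e+01  1.60880573e+00 -2.81198806e+01
  1.25790705e-02  9.22766514e-03 -3.74962440e-06]
eef_pos [0.25251655 0.62529308 0.19862719]
tool_rot [-1.24732010e-04  1.90706332e-01  9.81646721e-01 -8.91063725e-04]
contact_force [-0.89914181  0.13547566  0.27273551]
torque [-0.01140186  0.03898809  0.05295952]
gripper_width 1.0006220814262654
scene [[470.219523     0.         274.54159317]
 [  0.         470.219523   205.2850842 ]
 [  0.           0.           1.        ]] [ 1.53781285 -0.04698548  0.95386501] [0.6794282  0.29539042 0.27688798 0.61192717] ['image', 'intrinsics', 'position', 'orientation']
top [[378.98733076   0.         280.72946587]
 [  0.         378.98733076 210.76140698]
 [  0.           0.           1.        ]] [0.49337356 0.05495693 1.02186507] [-0.69880504 -0.02299203  0.03806925  0.7139283 ] ['image', 'intrinsics', 'position', 'orientation']
```

View pics/scene0.png

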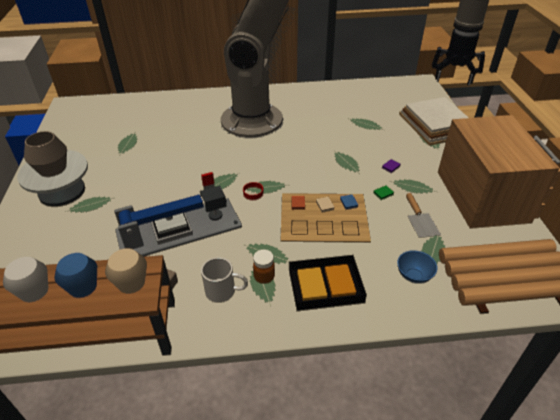

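View pics/top0.png

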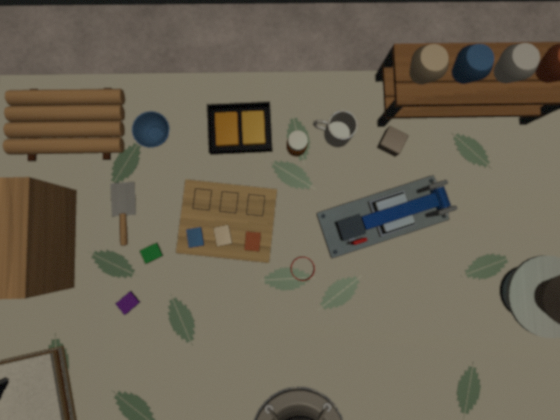

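The top view has +x up and +y to the left. Tiles on the board: blue (196,237), cream (223,236) and brick-red (253,241). Printed rectangles: (202,199), (229,202) and (256,205). Red tab at (360,240), hood at (350,227).
Things that could be mistaken for these:
- Green tile (151,253) and purple tile (128,302), both off the board.
- Blue press arm (400,210), blue bowl (151,129) and blue pot (474,62).
- Red ring cutter (302,268).
- White press plates (390,205).

Next I'll take close crops.

```bash
cat > h.py <<'E'
import numpy as np, cv2
from scipy.spatial.transform import Rotation as R
from station import status, eyes
class Cam:
    def __init__(s,n):
        c=eyes.read_camera(n); s.n=n; s.im=c["image"]; s.K=np.array(c["intrinsics"]); s.p=np.array(c["position"])
        w,x,y,z=c["orientation"]; s.R=R.from_quat([x,y,z,w]).as_matrix()
        s.hsv=cv2.cvtColor(s.im,cv2.COLOR_RGB2HSV)
    def ray(s,uv):
        uv=np.atleast_2d(np.asarray(uv,float)); 
        d=np.c_[(uv[:,0]-s.K[0,2])/s.K[0,0],-(uv[:,1]-s.K[1,2])/s.K[1,1],-np.ones(len(uv))]
        return d@s.R.T
    def plane(s,uv,z):
        d=s.ray(uv); return s.p+d*((z-s.p[2])/d[:,2])[:,None]
    def proj(s,P):
        c=(np.atleast_2d(P)-s.p)@s.R; return np.c_[s.K[0,2]+s.K[0,0]*c[:,0]/-c[:,2], s.K[1,2]+s.K[1,1]*c[:,1]/c[:,2]]
    def mask(s,lo,hi,box):
        m=cv2.inRange(s.hsv,np.array(lo),np.array(hi)); z=np.zeros_like(m); x0,y0,x1,y1=box; z[y0:y1,x0:x1]=m[y0:y1,x0:x1]; return z
    def crop(s,box,k,f):
        x0,y0,x1,y1=box; cv2.imwrite(f,cv2.resize(s.im[y0:y1,x0:x1,::-1],None,fx=k,fy=k,interpolation=cv2.INTER_CUBIC))
def tri(c1,u1,c2,u2):
    d1=c1.ray(u1)[0];d2=c2.ray(u2)[0]; d1/=np.linalg.norm(d1);d2/=np.linalg.norm(d2)
    A=np.c_[d1,-d2]; t=np.linalg.lstsq(A,c2.p-c1.p,rcond=None)[0]
    a=c1.p+t[0]*d1;b=c2.p+t[1]*d2; return (a+b)/2,np.linalg.norm(a-b)
def big(m):
    cs,_=cv2.findContours(m,cv2.RETR_EXTERNAL,cv2.CHAIN_APPROX_NONE); return max(cs,key=cv2.contourArea)
E
python3 - <<'E'
from h import *
t=Cam("top");s=Cam("scene")
t.crop((170,170,290,270),6,"pics/top_board.png"); t.crop((310,165,470,265),5,"pics/top_press.png")
s.crop((270,185,380,250),7,"pics/sc_board.png"); s.crop((105,165,255,255),5,"pics/sc_press.png")
for n,c,uv in(("blue",t,(196,237)),("cream",t,(223,236)),("red",t,(253,241)),("tab",t,(360,240)),("green",t,(151,253)),("sblue",s,(349,201)),("scream",s,(325,203)),("sred",s,(298,202)),("stab",s,(208,181))): print(n,c.im[uv[1],uv[0]],c.hsv[uv[1],uv[0]],c.plane(uv,.02)[0].round(3))
E
```

```text
blue [50 73 93] [104 118  93] [0.515 0.257 0.02 ]
cream [143 128 104] [ 18  70 143] [0.516 0.186 0.02 ]
red [110  61  37] [ 10 169 110] [0.502 0.107 0.02 ]
tab [111  28  25] [  1 198 111] [ 0.498 -0.176  0.02 ]
green [28 85 38] [ 65 171  85] [0.476 0.374 0.02 ]
sblue [ 55  86 114] [104 132 114] [0.519 0.262 0.02 ]
scream [183 156 118] [ 18  91 183] [0.52  0.189 0.02 ]
sred [149  70  40] [  8 187 149] [0.506 0.111 0.02 ]
stab [57  9  6] [  2 228  57] [ 0.376 -0.157  0.02 ]
```

View pics/top_board.png

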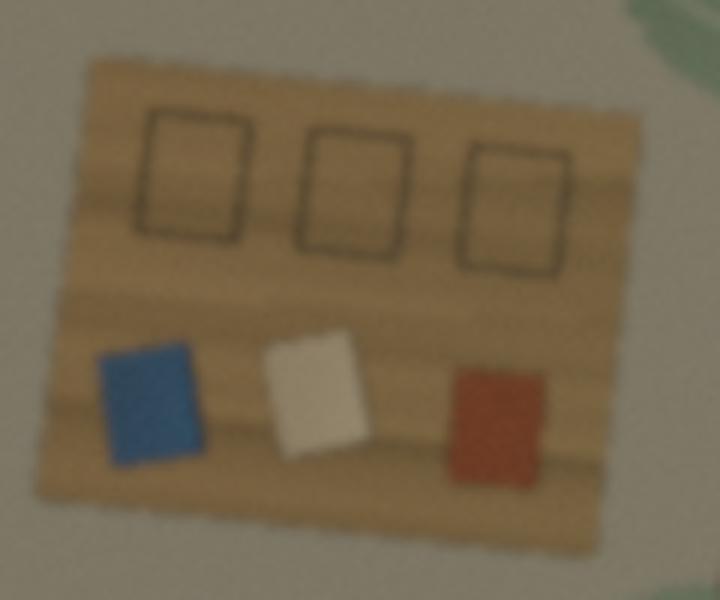

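View pics/top_press.png

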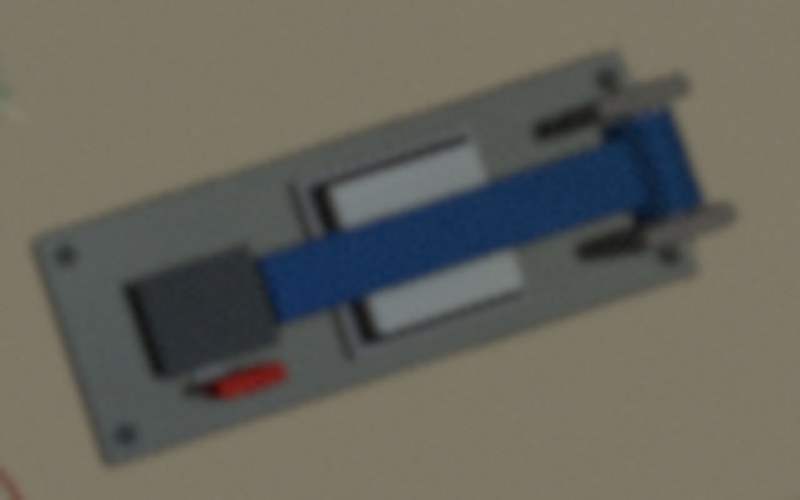

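View pics/sc_board.png

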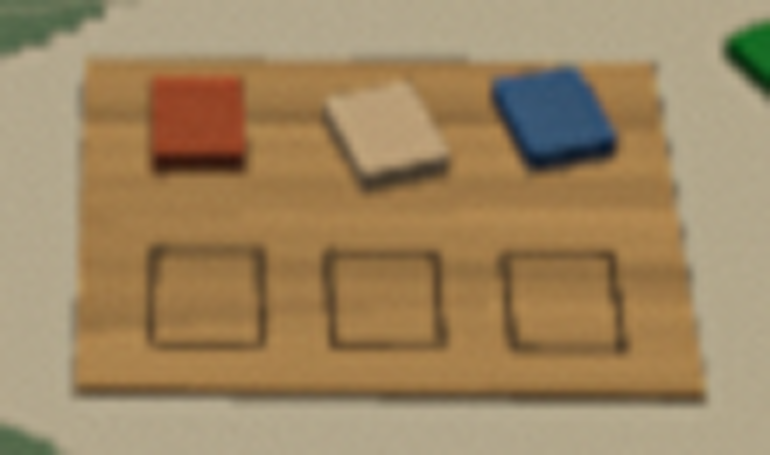

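View pics/sc_press.png

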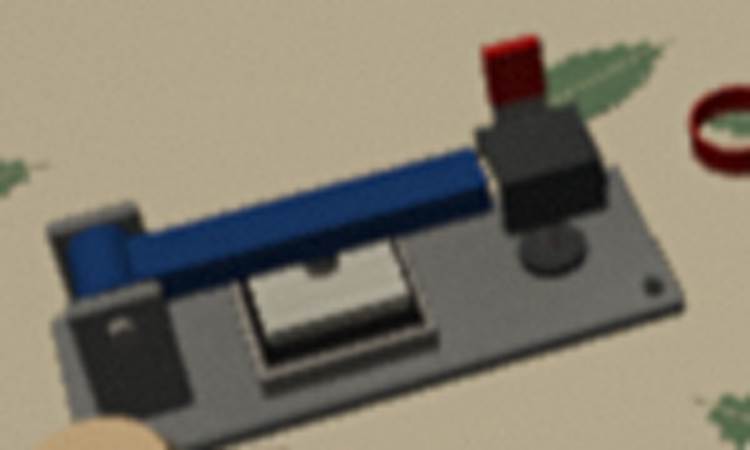

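The crops confirm the choice: brick-red, cream and blue tiles on the board, and the upright red tab on the robot's side of the hood, not the ring cutter. Now I'll measure.

```bash
cat > meas.py <<'E'
from h import *
COL={"blue":((95,80,40),(115,255,255)),"red":((3,140,50),(12,255,255)),"cream":((8,25,100),(24,112,255))}
BT=(172,178,280,264); BS=(276,190,374,245)
def quad(c,m,z,up=6):
    # rectangle in the metric plane z
    k=big(m); pts=c.plane(k.reshape(-1,2),z)[:,:2]
    return k,cv2.minAreaRect((pts*1000).astype(np.float32))
def rectinfo(r):
    b=cv2.boxPoints(r); e=[b[1]-b[0],b[2]-b[1]]; L=[np.linalg.norm(v) for v in e]; v=e[int(np.argmax(L))]
    a=np.degrees(np.arctan2(v[1],v[0])); a=(a+90)%180-90
    return np.array(r[0]),sorted(L),a
E
python3 - <<'E'
from meas import *
t=Cam("top");s=Cam("scene")
out=[]
for n,(lo,hi) in COL.items():
    m=t.mask(lo,hi,BT); 
    if n=="cream":
        m=((t.hsv[:,:,1]<100)&(t.im[:,:,2]>80)).astype(np.uint8)*255; z=np.zeros_like(m); z[222:252,208:238]=m[222:252,208:238]; m=cv2.morphologyEx(z,cv2.MORPH_OPEN,np.ones((3,3)))
    k,r=quad(t,m,.022); print(n,*rectinfo(r),"area",cv2.contourArea(k))
# dark lines: local contrast
g=cv2.cvtColor(t.im,cv2.COLOR_RGB2GRAY)
bh=cv2.morphologyEx(g,cv2.MORPH_BLACKHAT,np.ones((7,7)))
for c,box,nm in((t,(185,183,270,218),"t"),(s,(288,217,366,240),"s")):
    g=cv2.cvtColor(c.im,cv2.COLOR_RGB2GRAY); bh=cv2.morphologyEx(g,cv2.MORPH_BLACKHAT,np.ones((7,7)))
    x0,y0,x1,y1=box; z=np.zeros_like(g); z[y0:y1,x0:x1]=bh[y0:y1,x0:x1]; 
    for th in (18,):
        m=(z>th).astype(np.uint8)*255; cs,_=cv2.findContours(m,cv2.RETR_EXTERNAL,cv2.CHAIN_APPROX_NONE)
        for k in cs:
            if cv2.boundingRect(k)[2]>12:
                r=cv2.minAreaRect((c.plane(k.reshape(-1,2),.008)[:,:2]*1000).astype(np.float32)); print(nm,th,*rectinfo(r),cv2.boundingRect(k), "px",c.proj(np.r_[np.array(r[0])/1000,.008]).round(1))
# board outline
for c,box,nm in((t,(160,170,290,272),"t"),(s,(270,185,380,250),"s")):
    m=cv2.inRange(c.hsv,(8,95,40),(25,200,255)); z=np.zeros_like(m);x0,y0,x1,y1=box; z[y0:y1,x0:x1]=m[y0:y1,x0:x1]; z=cv2.morphologyEx(z,cv2.MORPH_CLOSE,np.ones((5,5)))
    k,r=quad(c,z,.008); print("board",nm,*rectinfo(r))
    cv2.imwrite(f"pics/m_{nm}.png",z)
E
```

```text
blue [515.28826904 259.49160767] [np.float32(34.95075), np.float32(43.124924)] 8.298103 area 194.0
red [501.62741089 109.82047272] [np.float32(36.75019), np.float32(47.143208)] -1.2414932 area 224.5
cream [518.95690918 187.48022461] [np.float32(39.425404), np.float32(49.00421)] 10.843216 area 249.5
s 18 [618.6932373  243.27868652] [np.float32(51.39038), np.float32(56.028374)] -6.4801483 (340, 221, 20, 15) px [[349.7 227.9]]
s 18 [606.65863037 172.63041687] [np.float32(51.702904), np.float32(56.341953)] -6.48394 (315, 220, 19, 15) px [[324.3 226.9]]
s 18 [598.60870361 101.51672363] [np.float32(52.030785), np.float32(56.405834)] -6.483879 (290, 220, 19, 15) px [[299.1 226.9]]
board t [558.33538818 178.03161621] [np.float32(196.45055), np.float32(246.5906)] 82.59886
board s [561.75543213 178.43641663] [np.float32(202.92), np.float32(248.77109)] 82.47385
```

Run:
```python
from meas import *
t=Cam("top");s=Cam("scene")
# rect centres both views (pixel), triangulated
def rects(c,box,th,z=.008):
    g=cv2.cvtColor(c.im,cv2.COLOR_RGB2GRAY); bh=cv2.morphologyEx(g,cv2.MORPH_BLACKHAT,np.ones((7,7)))
    x0,y0,x1,y1=box; m=np.zeros_like(g); m[y0:y1,x0:x1]=(bh[y0:y1,x0:x1]>th)*255
    cs,_=cv2.findContours(m,cv2.RETR_EXTERNAL,cv2.CHAIN_APPROX_NONE); o=[]
    for k in cs:
        if cv2.boundingRect(k)[2]>12:
            r=cv2.minAreaRect((c.plane(k.reshape(-1,2),z)[:,:2]*1000).astype(np.float32)); ri=rectinfo(r); o.append((ri,c.proj(np.r_[ri[0]/1000,z])[0]))
    return sorted(o,key=lambda a:a[0][0][1])
for th in (8,11,14):
    rt=rects(t,(185,183,270,218),th); print(th,[(r[0].round(1),np.round(r[1],1),round(float(r[2]),1)) for r,_ in rt])
rt=rects(t,(185,183,270,218),11); rs=rects(s,(288,217,366,240),18)
if len(rt)==3:
  for a,b in zip(rt,rs): print("place tri",*tri(t,a[1],s,b[1]))
# tiles: top-face corners via scene, bright face (V higher than side)
cs={"blue":((95,80,40),(115,255,255),(338,192,362,211)),"red":((3,140,50),(14,255,255),(288,193,309,212)),"cream":((8,25,100),(20,112,255),(314,194,336,214))}
k=7
for n,(lo,hi,b) in cs.items():
    x0,y0,x1,y1=b; v=s.hsv[y0:y1,x0:x1,2]; print(n); 
    m=s.mask(lo,hi,b); med=np.median(s.hsv[:,:,2][m>0]); 
    m2=((m>0)&(s.hsv[:,:,2]>.8*med)).astype(np.uint8)*255
    kk,r=quad(s,m2,.022); ri=rectinfo(r); print(" scene top face",ri)
    us=s.proj(np.r_[ri[0]/1000,.022])[0]
    if n=="cream":
        mm=((t.hsv[:,:,1]<100)&(t.im[:,:,2]>80)).astype(np.uint8)*255; z=np.zeros_like(mm); z[222:252,208:238]=mm[222:252,208:238]; mt=cv2.morphologyEx(z,cv2.MORPH_OPEN,np.ones((3,3)))
    else: mt=t.mask(*COL[n],BT)
    _,r=quad(t,mt,.022); ri=rectinfo(r); ut=t.proj(np.r_[ri[0]/1000,.022])[0]
    print(" tri",*tri(t,ut,s,us),us,ut)
# tab and press
mt=((t.im[:,:,0]>1.8*t.im[:,:,1].astype(int))&(t.im[:,:,0]>40)).astype(np.uint8)*255; z=np.zeros_like(mt); z[228:252,340:380]=mt[228:252,340:380]
kt=big(z); print("tab top px",cv2.boundingRect(kt),cv2.minAreaRect(kt))
ms=((s.im[:,:,0]>2*s.im[:,:,1].astype(int))&(s.im[:,:,0]>40)).astype(np.uint8)*255; z=np.zeros_like(ms); z[165:195,195:225]=ms[165:195,195:225]
ks=big(z); print("tab scene",cv2.boundingRect(ks)); 
t.crop((340,222,385,256),16,"pics/tabt.png"); s.crop((195,165,235,200),16,"pics/tabs.png")
```

```text
8 [(array([599.2, 100.5]), array([52. , 58.1], dtype=float32), -7.5), (array([608.4, 172.2]), array([52. , 58.2], dtype=float32), -8.3), (array([618.3, 243.3]), array([51.6, 57.8], dtype=float32), -8.4)]
11 [(array([599.2,  99.9]), array([49.5, 56.4], dtype=float32), -7.1), (array([608.9, 172.3]), array([51.5, 56. ], dtype=float32), -7.5), (array([618.4, 243.1]), array([48.9, 56.8], dtype=float32), -8.2)]
14 [(array([628.9, 260.5]), array([23.3, 55. ], dtype=float32), -37.1)]
place tri [0.59918075 0.10061261 0.00861727] 0.0015759668610379558
place tri [0.60866655 0.17215263 0.01004293] 0.00023090208782342123
place tri [0.61847143 0.24322679 0.0077617 ] 0.0002416959437289725
blue
 scene top face (array([518.65686035, 260.2819519 ]), [np.float32(36.375847), np.float32(45.836693)], np.float32(7.374481))
 tri [0.51545435 0.26078923 0.01902531] 0.0009108301742614505 [348.52183044 200.42612689] [194.67510597 237.00877573]
red
 scene top face (array([503.64923096, 110.54579926]), [np.float32(41.30259), np.float32(53.666374)], np.float32(-6.5822525))
 tri [0.50170103 0.11038507 0.02026085] 0.0009070424699641644 [297.86327089 200.91683605] [252.01650254 240.97964672]
cream
 scene top face (array([520.06640625, 188.79368591]), [np.float32(38.902157), np.float32(48.12122)], np.float32(11.676834))
 tri [0.51898985 0.18832617 0.02098869] 0.0014196831869291197 [324.82993844 202.57429807] [222.3080447  235.04976698]
tab top px (351, 238, 16, 7) ((358.79998779296875, 240.9000244140625), (4.110960960388184, 15.495159149169922), 71.56504821777344)
tab scene (202, 172, 12, 14)
```

View pics/tabt.png

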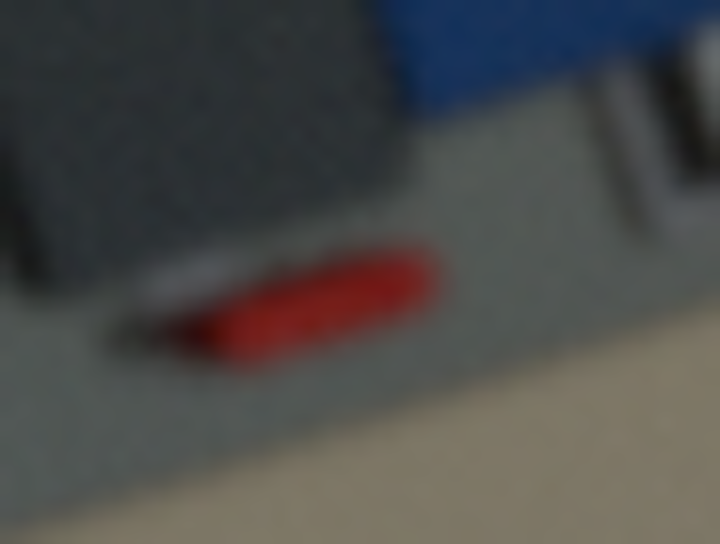

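View pics/tabs.png

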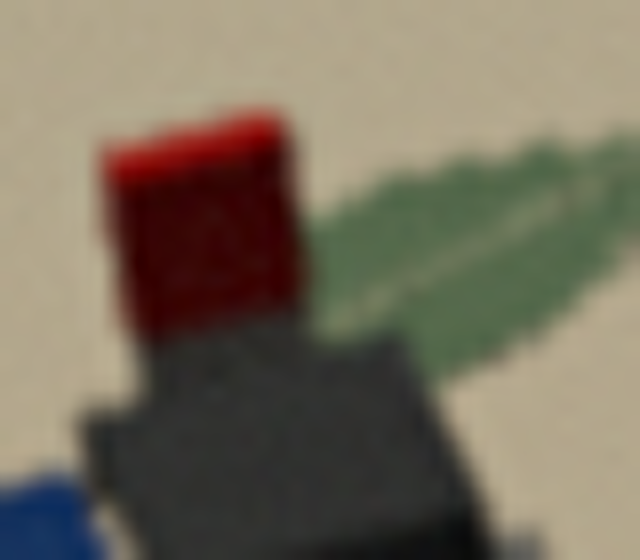

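```bash
cat > go.py <<'E'
import sys,numpy as np
from scipy.spatial.transform import Rotation as R
from station import status
# usage: go.py x y z yangle -> shift in tool axes, rotvec deg
x,y,z,a=map(float,sys.argv[1:5])
o=status.get_obs(); w,i,j,k=o["tool_rot"]; T=R.from_quat([i,j,k,w])
print("t",round(o["t"],2),"pos",np.round(o["eef_pos"],4),"yang",np.degrees(np.arctan2(*T.as_matrix()[1::-1,1])).round(2),"w",round(o["gripper_width"]*85.4,1),"F",np.round(o["contact_force"],1))
c=np.cos(np.radians(a));s=np.sin(np.radians(a)); Y=np.array([c,s,0]);Z=np.array([0,0,-1]);X=np.cross(Y,Z)
G=R.from_matrix(np.c_[X,Y,Z])
print("shift mm",(T.inv().apply(np.array([x,y,z])-o["eef_pos"])*1000).round(1),"turn",np.degrees((T.inv()*G).as_rotvec()).round(2))
E
python3 go.py .502 .1105 .1 86
python3 - <<'E'
from h import *
t=Cam("top");s=Cam("scene")
print(tri(t,(360,240.6),s,(206.7,173.6)))
# press base direction & place from plate mask in top (grey-ish, low sat)
E
```

```text
t 0.4 pos [0.2527 0.6258 0.1995] yang 68.01 w 85.7 F [-0.  -0.7  0.9]
shift mm [-424.1 -384.5   99.6] turn [-1.000e-02 -0.000e+00 -1.799e+01]
(array([ 0.4960097 , -0.14664993,  0.14324647]), np.float64(0.0009408359142546214))
```

```bash
python3 -m jog '-0.035 -0.031 0 0 0 -3.6 0.06; -0.07 -0.063 0 0 0 -7.2 0.06; -0.105 -0.095 0 0 0 -10.8 0.06; -0.141 -0.128 0 0 0 -14.4 0.06; -0.177 -0.16 0 0 0 -18 0.06' 40; python3 go.py .502 .1105 .1 86
```

```text
t: 1.0
eef_pos: [0.3576, 0.4094, 0.1998]
tool_rot: [0.0, 0.034, 0.999, 0.0]
contact_force: [1.5, 0.9, 0.5]
gripper_width: 0.697
t 1.0 pos [0.3576 0.4094 0.1998] yang 86.16 w 59.5 F [1.5 0.9 0.5]
shift mm [-164.1 -288.6   99.8] turn [0.03 0.02 0.16]
```

```bash
python3 -m jog '-0.024 -0.042 0 0 0 0 0.06; -0.048 -0.084 0.01 0 0 0 0.06; -0.072 -0.126 0.02 0 0 0 0.06; -0.096 -0.168 0.03 0 0 0 0.06; -0.12 -0.211 0.04 0 0 0 0.06'; python3 go.py .502 .1105 .06 86
```

```text
t: 1.5
eef_pos: [0.4626, 0.191, 0.1598]
tool_rot: [0.001, 0.035, 0.999, 0.0]
contact_force: [-0.2, 1.5, -0.7]
gripper_width: 0.7
t 1.5 pos [0.4626 0.191  0.1598] yang 86.03 w 59.8 F [-0.2  1.5 -0.7]
shift mm [-44.7 -77.7  99.8] turn [0.05 0.06 0.03]
```

```bash
python3 -m jog '-0.022 -0.039 0.03 0 0 0 0.06; -0.0447 -0.0777 0.06 0 0 0 0.06; -0.0447 -0.0777 0.1 0 0 0 0.06; -0.0447 -0.0777 0.1 0 0 0 0.06'; python3 go.py .502 .1105 .012 86
python3 - <<'E'
from h import *
t=Cam("top");s=Cam("scene"); t.crop((170,170,290,270),5,"pics/a1t.png"); s.crop((250,150,390,250),5,"pics/a1s.png")
E
```

```text
t: 1.9
eef_pos: [0.4978, 0.1088, 0.0554]
tool_rot: [-0.004, 0.037, 0.999, -0.002]
contact_force: [-1.2, 0.9, -0.3]
gripper_width: 0.702
t 1.9 pos [0.4978 0.1088 0.0554] yang 85.8 w 60.0 F [-1.2  0.9 -0.3]
shift mm [-4.4  2.2 43.4] turn [-0.26 -0.46 -0.2 ]
```

View pics/a1t.png

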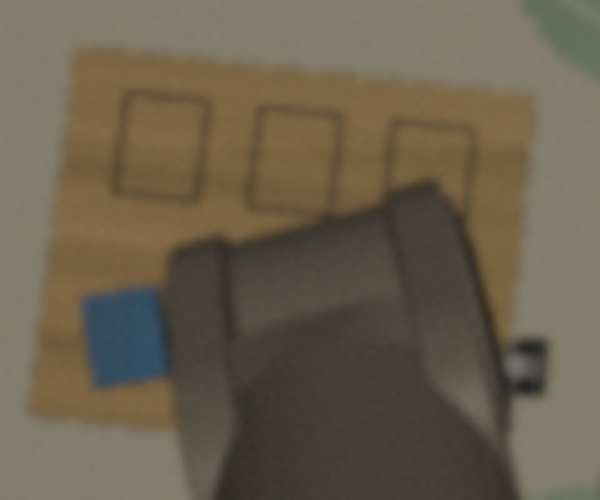

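View pics/a1s.png

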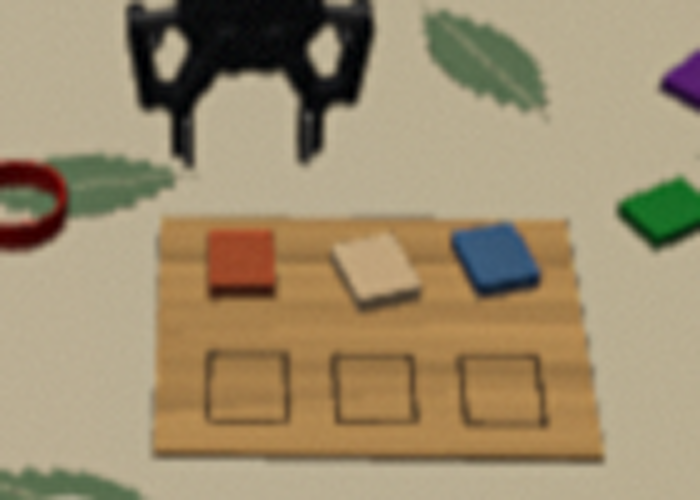

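```bash
python3 -m jog '0 0 0 0 0 0 0.06;0 0 0 0 0 0 0.06'; python3 go.py .502 .1105 .012 86
python3 - <<'E'
from h import *
t=Cam("top");s=Cam("scene"); o=status.get_obs(); p=np.array(o["eef_pos"]); print(s.proj(p),t.proj(p)); s.crop((250,140,390,240),5,"pics/a2s.png")
E
```

```text
t: 2.2
eef_pos: [0.5022, 0.1138, 0.0617]
tool_rot: [0.002, 0.034, 0.999, 0.001]
contact_force: [0.1, 0.1, 0.5]
gripper_width: 0.705
t 2.2 pos [0.5022 0.1138 0.0617] yang 86.13 w 60.2 F [0.1 0.1 0.5]
shift mm [ 0.1 -3.4 49.7] turn [0.12 0.18 0.13]
[[298.96430027 190.42503625]] [[249.78615671 240.8173511 ]]
```

View pics/a2s.png

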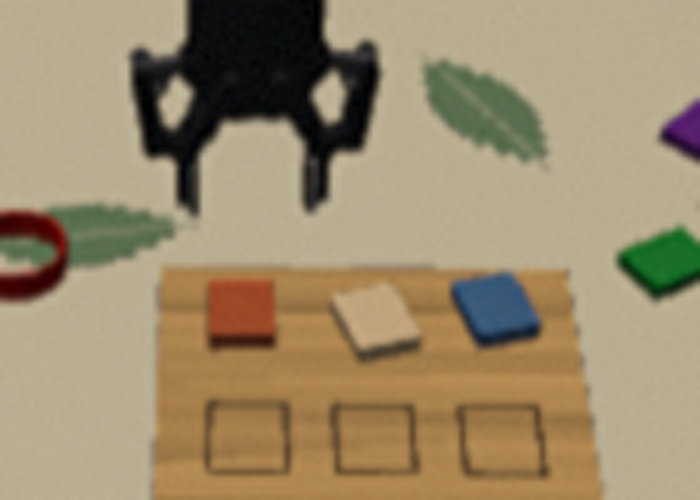

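Run:
```python
from h import *
s=Cam("scene"); o=status.get_obs(); p=np.array(o["eef_pos"])
for dx,dz in((0,0),(0,.01),(0,.02),(-.01,0),(-.02,.01),(-.0,.03)): print(dx,dz,s.proj(p+[dx,0,dz]))
g=cv2.cvtColor(s.im,cv2.COLOR_RGB2GRAY); print(g[172:192,286:292]); print(g[172:192,310:316])
```

```text
0 0 [[298.85348553 190.47344667]]
0 0.01 [[298.92229184 187.8560206 ]]
0 0.02 [[298.99177768 185.21274496]]
-0.01 0 [[298.39109274 188.27990231]]
-0.02 0.01 [[297.99721082 183.49894575]]
-0.0 0.03 [[299.06195317 182.54323491]]
[[  7  16  33  89 169 179]
 [  8  24  51  96 168 177]
 [ 10  30  44  82 162 177]
 [  9  30  46  77 164 179]
 [ 11  30  41  78 164 179]
 [ 12  30  40  74 164 177]
 [ 11  28  39  75 161 180]
 [ 12  28  39  75 164 177]
 [ 38  42  41  73 163 178]
 [105  83  51  74 161 178]
 [164 129  80  90 162 178]
 [175 153 128 133 168 175]
 [168 165 157 161 172 175]
 [156 164 160 161 171 174]
 [171 173 171 169 173 174]
 [178 175 174 175 173 173]
 [177 174 174 174 175 175]
 [174 174 174 172 174 175]
 [174 175 175 176 174 174]
 [176 175 175 175 173 175]]
[[107  56  74  49  12  54]
 [106  47  61  47  12  68]
 [ 98  40  47  39  11  72]
 [ 89  31  45  33  13  72]
 [ 86  28  45  30  15  79]
 [ 86  28  46  31  17  80]
 [ 93  34  45  31  18  78]
 [103  40  43  43  44  98]
 [106  44  54  87 108 141]
 [116  62  80 135 165 173]
 [145 116 121 153 174 175]
 [171 169 169 172 175 176]
 [177 176 175 175 176 175]
 [174 174 174 173 174 174]
 [173 176 174 175 174 174]
 [173 174 175 174 174 173]
 [173 175 175 172 176 174]
 [175 174 174 173 175 173]
 [175 175 175 175 174 175]
 [175 174 175 175 174 174]]
```

```bash
python3 -m jog '0 0 0 0 0 0 0;0 0 0 0 0 0 0;0 0 0 0 0 0 0;0 0 0 0 0 0 0;0 0 0 0 0 0 0'; python3 go.py .502 .1105 .012 86
python3 - <<'E'
from h import *
t=Cam("top");s=Cam("scene"); o=status.get_obs(); p=np.array(o["eef_pos"]); print(s.proj(p),t.proj(p)); s.crop((270,150,340,200),10,"pics/a3s.png");  t.crop((220,200,300,270),8,"pics/a3t.png")
E
```

```text
t: 2.85
eef_pos: [0.501, 0.112, 0.0596]
tool_rot: [-0.0, 0.035, 0.999, -0.0]
contact_force: [-0.4, 0.5, 1.0]
gripper_width: 0.002
t 2.85 pos [0.501  0.112  0.0596] yang 86.0 w 0.2 F [-0.4  0.5  1. ]
shift mm [-1.1 -1.4 47.6] turn [-0.   -0.01  0.  ]
[[298.47542278 190.7056527 ]] [[250.34512484 241.12746387]]
```

View pics/a3s.png

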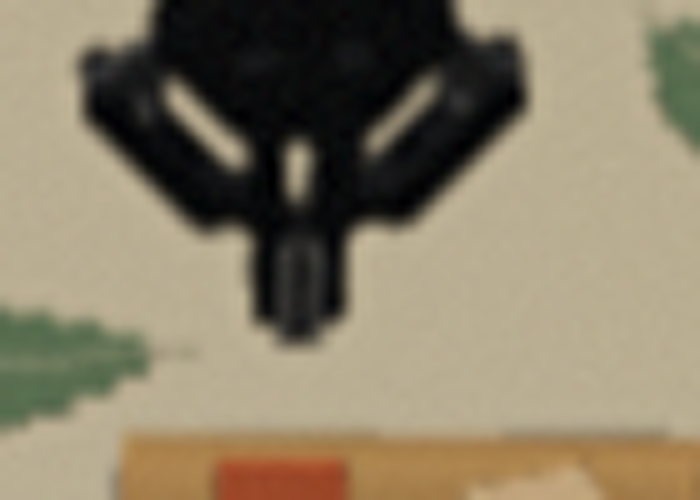

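View pics/a3t.png

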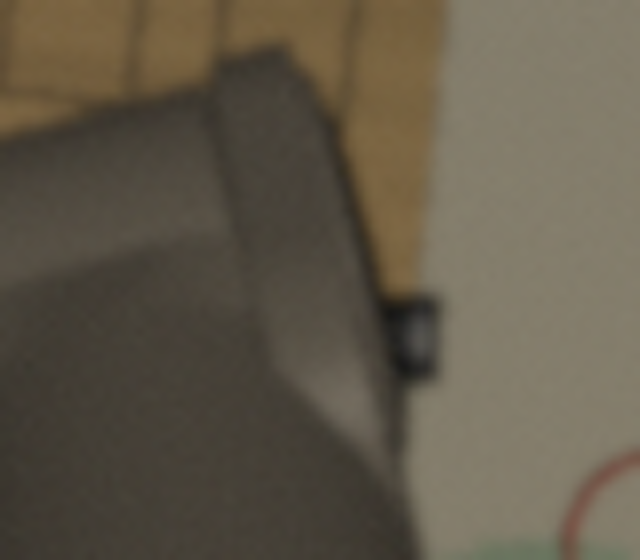

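Run:
```python
from h import *
t=Cam("top");s=Cam("scene")
for z in(.1,.13,.16): print(z,t.plane((272,241.8),z))
# knuckles in scene at (279.5,156) and (320.5,155.5); assume x=.5
for uv in((279.5,157),(321,156),(299.3,183.5)):
    d=s.ray(uv)[0]; k=(.501-s.p[0])/d[0]; print(s.p+k*d)
print(tri(t,(272.3,242.2),s,(278,160)))
```

```text
0.1 [[0.49794243 0.05722945 0.1       ]]
0.13 [[0.49779375 0.05715549 0.13      ]]
0.16 [[0.49764507 0.05708154 0.16      ]]
[0.501      0.05714271 0.18616484]
[0.501      0.17238494 0.17958794]
[0.501      0.11387393 0.08668858]
(array([0.49653277, 0.05487987, 0.17287663]), np.float64(0.0030511043625802963))
```

```bash
python3 -m jog '-0.001 -0.0015 0 0 0 0 0.06;-0.001 -0.0015 0 0 0 0 0.06;-0.001 -0.0015 0.01 0 0 0 0.06;-0.001 -0.0015 0.022 0 0 0 0.06;-0.001 -0.0015 0.035 0 0 0 0.06'; python3 -m jog '0 0 0 0 0 0 0.06;0 0 0 0 0 0 0.06';  python3 go.py .502 .1105 .012 86
python3 - <<'E'
from h import *
s=Cam("scene"); o=status.get_obs(); p=np.array(o["eef_pos"]); print(s.proj(p)); s.crop((260,160,340,220),9,"pics/a4s.png")
E
```

```text
t: 3.55
eef_pos: [0.5017, 0.1105, 0.0234]
tool_rot: [-0.0, 0.035, 0.999, -0.0]
contact_force: [1.0, -0.0, 0.3]
gripper_width: 0.703
t: 3.75
eef_pos: [0.5014, 0.1102, 0.0239]
tool_rot: [-0.001, 0.035, 0.999, -0.0]
contact_force: [-0.4, 0.3, -0.1]
gripper_width: 0.702
t 3.75 pos [0.5014 0.1102 0.0239] yang 86.0 w 60.0 F [-0.4  0.3 -0.1]
shift mm [-0.6  0.3 11.9] turn [-0.04 -0.09  0.  ]
[[297.74473939 199.93312418]]
```

View pics/a4s.png

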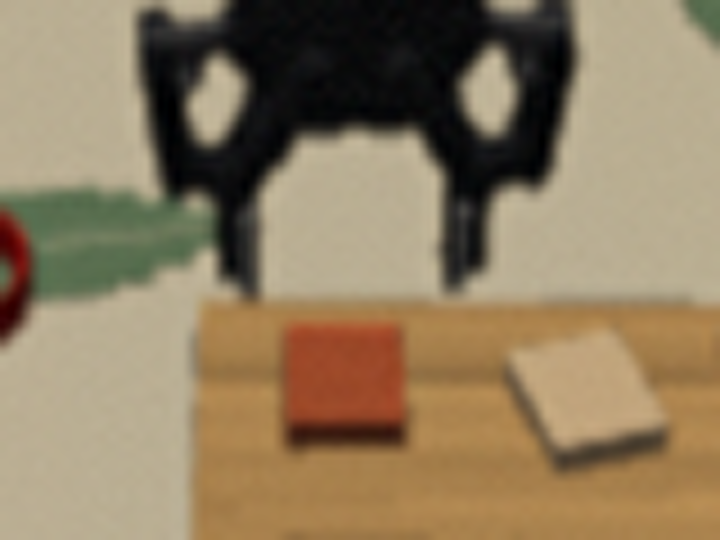

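```bash
python3 -m jog '0 0 0.008 0 0 0 0.06;0 0 0.014 0 0 0 0.06;0 0 0.014 0 0 0 0.06'; python3 go.py .502 .1105 .0 86
python3 - <<'E'
from h import *
s=Cam("scene"); o=status.get_obs(); p=np.array(o["eef_pos"]); print(s.proj(p)); s.crop((260,160,340,220),9,"pics/a5s.png")
E
```

```text
t: 4.1
eef_pos: [0.5013, 0.1103, 0.0098]
tool_rot: [-0.001, 0.035, 0.999, -0.0]
contact_force: [-0.2, 0.8, -0.4]
gripper_width: 0.702
t 4.1 pos [0.5013 0.1103 0.0098] yang 86.01 w 59.9 F [-0.2  0.8 -0.4]
shift mm [-0.7  0.3  9.8] turn [-0.03 -0.08  0.01]
[[297.62675403 203.40915043]]
```

View pics/a5s.png

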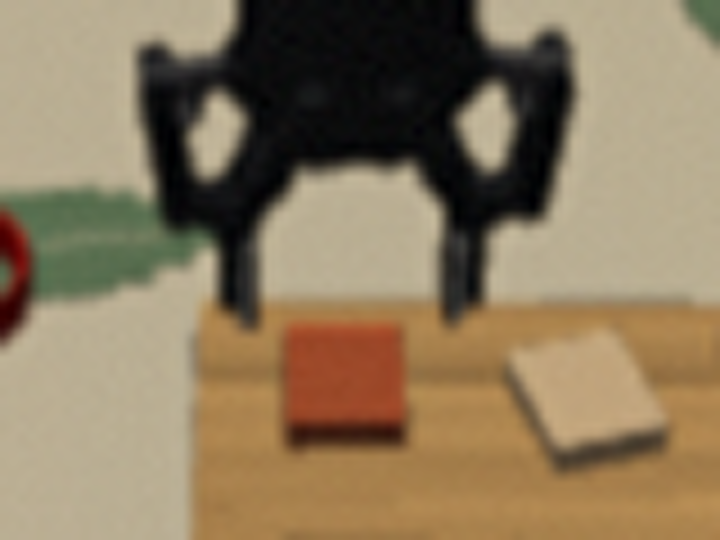

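```bash
python3 -m jog '0 0 0.003 0 0 0 0.06;0 0 0.006 0 0 0 0.06;0 0 0.006 0 0 0 0.06'; python3 -m jog '0 0 0.003 0 0 0 0.06;0 0 0.005 0 0 0 0.06;0 0 0.005 0 0 0 0.06'; python3 go.py .502 .1105 .0 86
python3 - <<'E'
from h import *
s=Cam("scene"); o=status.get_obs(); p=np.array(o["eef_pos"]); print(s.proj(p)); s.crop((260,160,340,220),9,"pics/a6s.png")
E
```

```text
t: 4.45
eef_pos: [0.5017, 0.1104, 0.0043]
tool_rot: [-0.0, 0.035, 0.999, -0.0]
contact_force: [-0.2, -0.1, 0.4]
gripper_width: 0.703
t: 4.75
eef_pos: [0.5017, 0.1104, -0.0006]
tool_rot: [-0.0, 0.035, 0.999, -0.0]
contact_force: [-0.6, 0.4, 1.4]
gripper_width: 0.702
t 4.75 pos [ 0.5017  0.1104 -0.0006] yang 86.01 w 60.0 F [-0.6  0.4  1.4]
shift mm [-0.3  0.1 -0.6] turn [-0.01 -0.03  0.01]
[[297.59511223 206.10032448]]
```

View pics/a6s.png

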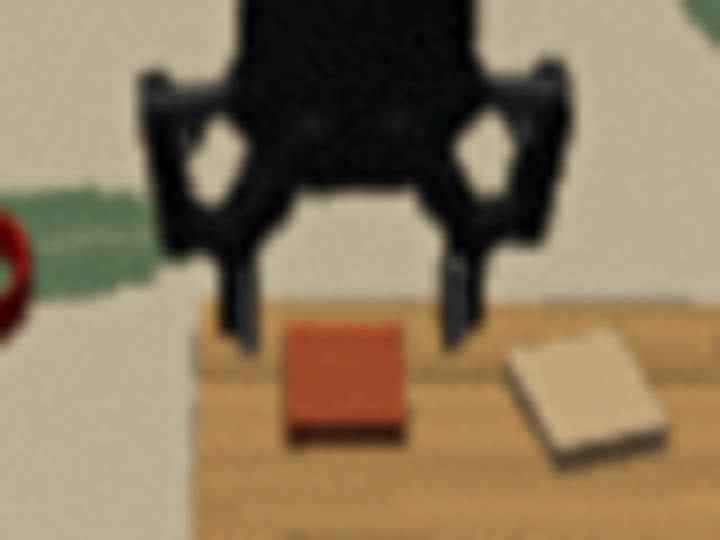

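```bash
python3 -m jog '0 0 0.002 0 0 0 0.06;0 0 0.004 0 0 0 0.06;0 0 0.004 0 0 0 0.06'; python3 go.py .502 .1105 .0 86
```

```text
t: 5.1
eef_pos: [0.5018, 0.1104, -0.0046]
tool_rot: [-0.0, 0.035, 0.999, -0.0]
contact_force: [0.2, 0.5, 0.1]
gripper_width: 0.703
t 5.1 pos [ 0.5018  0.1104 -0.0046] yang 86.01 w 60.0 F [0.2 0.5 0.1]
shift mm [-0.2  0.1 -4.6] turn [-0.01 -0.03  0.01]
```

```bash
python3 -m jog '0 0 0.002 0 0 0 0.06;0 0 0.004 0 0 0 0.06;0 0 0.004 0 0 0 0.06'; python3 -m jog '0 0 0.002 0 0 0 0.06;0 0 0.004 0 0 0 0.06;0 0 0.004 0 0 0 0.06'
python3 - <<'E'
from h import *
s=Cam("scene"); o=status.get_obs(); p=np.array(o["eef_pos"]); print(s.proj(p)); s.crop((260,160,340,220),9,"pics/a7s.png")
t=Cam("top"); t.crop((220,200,300,270),8,"pics/a7t.png")
E
```

```text
t: 5.4
eef_pos: [0.5018, 0.1104, -0.0086]
tool_rot: [-0.0, 0.035, 0.999, -0.0]
contact_force: [0.6, -0.4, -0.4]
gripper_width: 0.705
t: 5.7
eef_pos: [0.5017, 0.1104, -0.0127]
tool_rot: [-0.0, 0.035, 0.999, -0.0]
contact_force: [0.1, -0.2, -0.2]
gripper_width: 0.697
[[297.52883129 209.03238578]]
```

View pics/a7s.png

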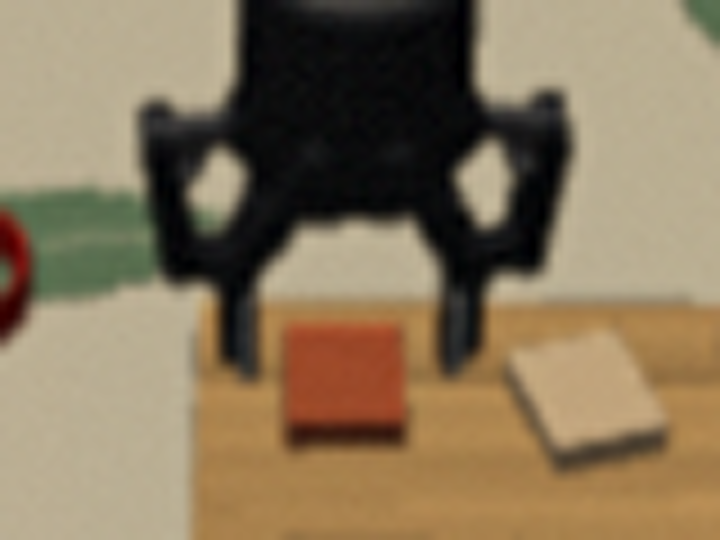

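```bash
python3 -m jog '0 0 0.002 0 0 0 0.06;0 0 0.004 0 0 0 0.06;0 0 0.004 0 0 0 0.06'; python3 -m jog '0 0 0.002 0 0 0 0.06;0 0 0.003 0 0 0 0.06;0 0 0.003 0 0 0 0.06'
python3 - <<'E'
from h import *
s=Cam("scene"); o=status.get_obs(); p=np.array(o["eef_pos"]); print(s.proj(p)); s.crop((260,160,340,220),9,"pics/a8s.png")
for uv in ((288,204),(310.5,204)):
  d=s.ray(uv)[0]
  for x in(.49,.5,.511): print(s.p+d*(x-s.p[0])/d[0])
E
```

```text
t: 6.1
eef_pos: [0.5017, 0.1104, -0.0167]
tool_rot: [-0.0, 0.035, 0.999, -0.0]
contact_force: [0.4, -0.5, 0.3]
gripper_width: 0.704
t: 6.4
eef_pos: [0.5018, 0.1104, -0.0195]
tool_rot: [-0.0, 0.035, 0.999, -0.0]
contact_force: [-0.0, 0.1, 0.4]
gripper_width: 0.7
[[297.49992344 210.72022005]]
[4.90000000e-01 8.27311974e-02 2.53213847e-04]
[0.5        0.08149322 0.00935419]
[0.511      0.08013145 0.01936526]
[ 0.49        0.15170799 -0.0068488 ]
[0.5        0.14981172 0.00231996]
[0.511      0.14772582 0.01240559]
```

View pics/a8s.png

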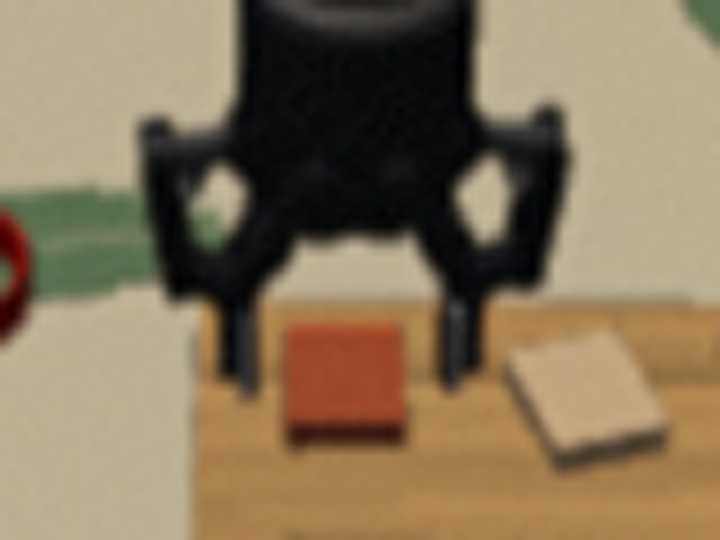

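```bash
python3 -m jog '0 0 0.002 0 0 0 0.06;0 0 0.004 0 0 0 0.06;0 0 0.004 0 0 0 0.06'; python3 -m jog '0 0 0 0 0 0 0.03;0 0 0 0 0 0 0.03;0 0 0 0 0 0 0.03;0 0 0 0 0 0 0.03' 30
python3 - <<'E'
from h import *
s=Cam("scene"); o=status.get_obs(); p=np.array(o["eef_pos"]); print(o["joint_torque"]); s.crop((260,160,340,220),9,"pics/a9s.png")
E
```

```text
t: 6.75
eef_pos: [0.5017, 0.1104, -0.0236]
tool_rot: [-0.0, 0.035, 0.999, -0.0]
contact_force: [-1.3, 0.4, -0.1]
gripper_width: 0.697
t: 7.15
eef_pos: [0.502, 0.1105, -0.0232]
tool_rot: [0.0, 0.035, 0.999, 0.0]
contact_force: [-1.0, -0.5, 3.3]
gripper_width: 0.461
[-2.17942597e-02 -4.86150098e+01  3.14433128e+00 -1.47607523e+01
  8.65363923e-03 -3.43076913e-01  1.82012399e-02]
```

View pics/a9s.png

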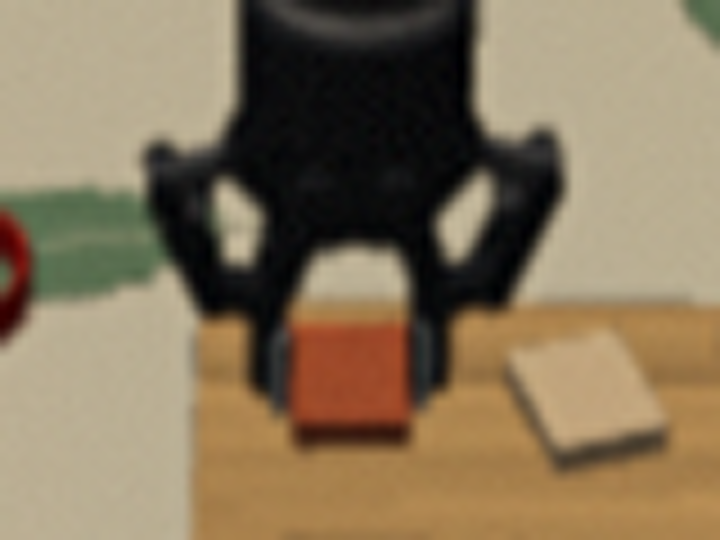

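```bash
python3 -m jog '0 0 -0.01 0 0 0 0.03;0 0 -0.025 0 0 0 0.03;0 0 -0.025 0 0 0 0.03' 40; python3 go.py .5992 .1005 .002 82.3
```

```text
t: 7.5
eef_pos: [0.5034, 0.1108, 0.0033]
tool_rot: [0.002, 0.035, 0.999, 0.001]
contact_force: [0.7, -0.5, -0.5]
gripper_width: 0.452
t 7.5 pos [0.5034 0.1108 0.0033] yang 86.0 w 38.6 F [ 0.7 -0.5 -0.5]
shift mm [-96.3  -3.6   1.6] turn [0.08 0.17 3.7 ]
```

```bash
python3 -m jog '-0.03 -0.001 0 0 0 1.2 0.03;-0.065 -0.002 0 0 0 2.5 0.03;-0.0975 -0.003 0 0 0 3.7 0.03;-0.0975 -0.003 0 0 0 3.7 0.03;-0.0975 -0.003 0 0 0 3.7 0.03'; python3 go.py .5992 .1005 -.0235 82.3;  python3 - <<'E'
from h import *
s=Cam("scene"); s.crop((260,190,340,250),9,"pics/b1s.png")
E
```

```text
t: 8.0
eef_pos: [0.5988, 0.1004, 0.001]
tool_rot: [-0.0, 0.067, 0.998, -0.0]
contact_force: [-0.6, 1.3, -0.7]
gripper_width: 0.454
t 8.0 pos [0.5988 0.1004 0.001 ] yang 82.29 w 38.7 F [-0.6  1.3 -0.7]
shift mm [-0.4  0.2 24.5] turn [-0.02 -0.04 -0.01]
```

View pics/b1s.png

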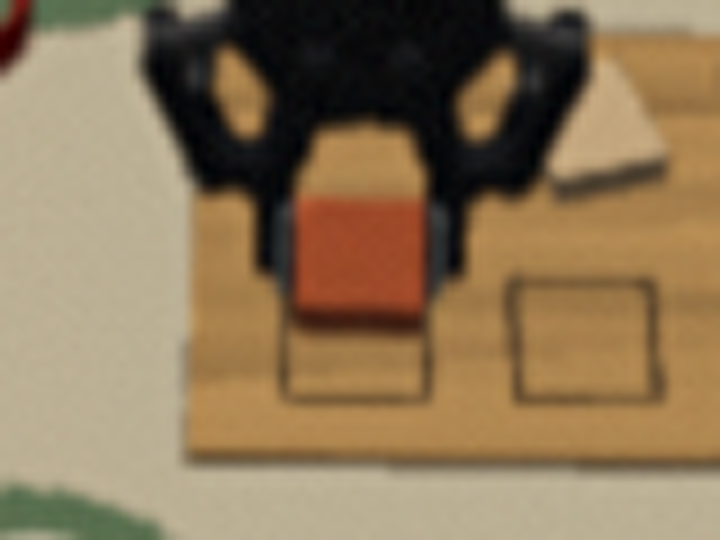

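```bash
python3 -m jog '0 0 0.012 0 0 0 0.03;0 0 0.02 0 0 0 0.03;0 0 0.024 0 0 0 0.03;0 0 0.024 0 0 0 0.03'; python3 -m jog '0 0 0 0 0 0 0.055;0 0 0 0 0 0 0.055'; python3 -m jog '0 0 -0.02 0 0 0 0.055;0 0 -0.05 0 0 0 0.055; 0 0 -0.05 0 0 0 0.055'; python3 go.py .5192 .1882 .02 101;  python3 - <<'E'
from h import *
s=Cam("scene"); s.crop((260,190,340,250),9,"pics/b2s.png")
E
```

```text
t: 8.45
eef_pos: [0.598, 0.1008, -0.0228]
tool_rot: [-0.001, 0.067, 0.998, -0.0]
contact_force: [-0.0, 0.3, -0.7]
gripper_width: 0.454
t: 8.65
eef_pos: [0.5988, 0.1007, -0.0226]
tool_rot: [-0.0, 0.067, 0.998, -0.0]
contact_force: [1.0, 0.5, 0.5]
gripper_width: 0.645
t: 8.95
eef_pos: [0.6019, 0.1011, 0.0311]
tool_rot: [0.003, 0.067, 0.998, 0.001]
contact_force: [0.4, 0.2, 0.5]
gripper_width: 0.641
t 8.95 pos [0.6019 0.1011 0.0311] yang 82.3 w 54.8 F [0.4 0.2 0.5]
shift mm [93.7 75.2 10.7] turn [  0.08   0.36 -18.71]
```

View pics/b2s.png

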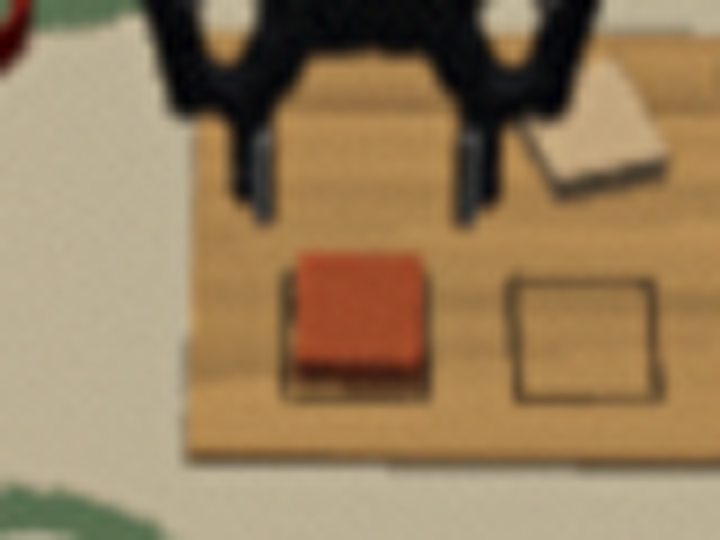

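```bash
python3 -m jog '0.02 0.02 0 0 0 -5 0.055;0.045 0.04 0 0 0 -10 0.055;0.07 0.06 0 0 0 -15 0.055;0.091 0.075 0 0 0 -18.7 0.055;0.091 0.075 0 0 0 -18.7 0.055';python3 -m jog '0 0 0 0 0 0 0.055;0 0 0 0 0 0 0.055'; python3 go.py .5192 .1882 -.0235 101;  python3 - <<'E'
from meas import *
s=Cam("scene"); s.crop((270,180,370,245),8,"pics/c1s.png");t=Cam("top");t.crop((170,170,290,270),6,"pics/c1t.png")
k,r=quad(t,t.mask(*COL["red"],(240,185,285,225)),.022); print(rectinfo(r))
E
```

```text
t: 9.5
eef_pos: [0.5146, 0.191, 0.0267]
tool_rot: [-0.002, -0.1, 0.995, 0.001]
contact_force: [0.5, 1.5, 0.4]
gripper_width: 0.643
t: 9.7
eef_pos: [0.5193, 0.1863, 0.0275]
tool_rot: [0.0, -0.095, 0.995, -0.0]
contact_force: [0.3, -0.3, -0.1]
gripper_width: 0.643
t 9.7 pos [0.5193 0.1863 0.0275] yang 100.93 w 54.9 F [ 0.3 -0.3 -0.1]
shift mm [-0.3  1.9 51. ] turn [-0.04  0.   -0.07]
(array([597.1640625 , 100.97168732]), [np.float32(40.102062), np.float32(50.04177)], np.float32(-9.322273))
```

View pics/c1s.png

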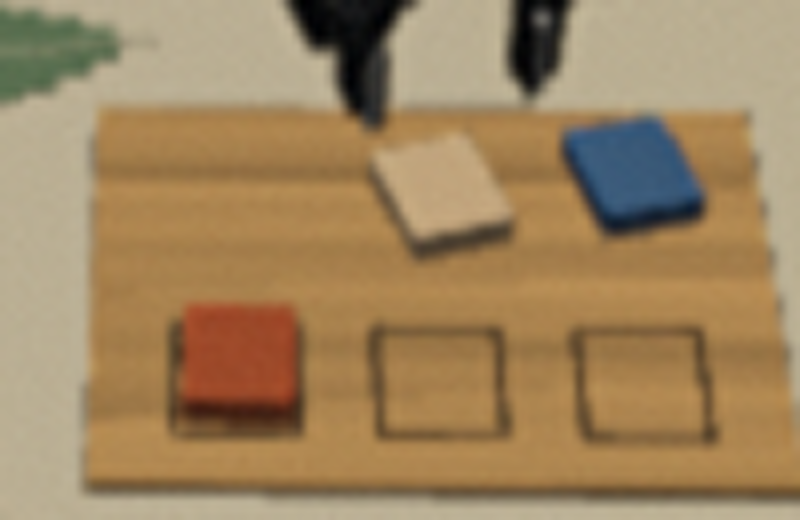

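View pics/c1t.png

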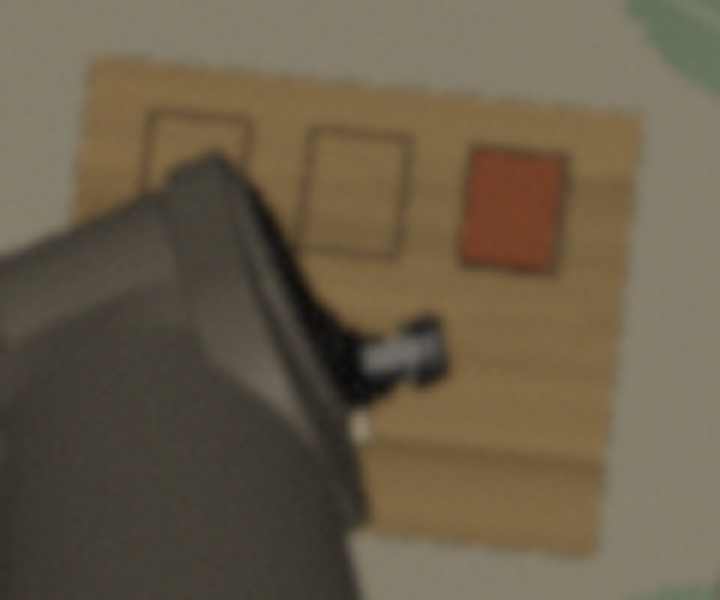

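```bash
python3 -m jog '0 0.001 0.015 0 0 0 0.052;0 0.001 0.03 0 0 0 0.052;0 0.001 0.03 0 0 0 0.052;0 0.001 0.03 0 0 0 0.052'; python3 go.py .5192 .1882 -.0235 101;  python3 - <<'E'
from meas import *
s=Cam("scene"); s.crop((280,165,380,235),8,"pics/c2s.png")
E
```

```text
t: 10.2
eef_pos: [0.518, 0.1877, -0.0034]
tool_rot: [-0.001, -0.096, 0.995, -0.0]
contact_force: [0.9, 0.3, 1.0]
gripper_width: 0.614
t 10.2 pos [ 0.518   0.1877 -0.0034] yang 101.0 w 52.4 F [0.9 0.3 1. ]
shift mm [-1.3  0.3 20.1] turn [-0.04 -0.12 -0.  ]
```

View pics/c2s.png

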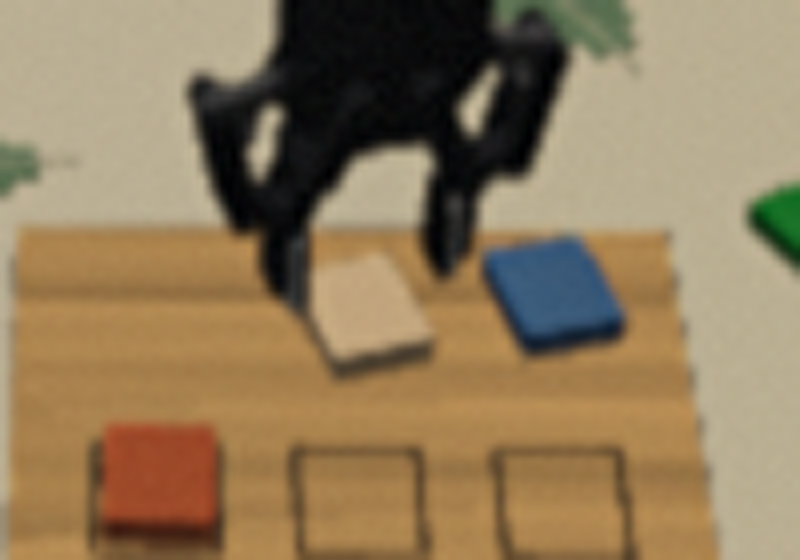

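```bash
python3 -m jog '-0.001 0 0.007 0 0 0 0.052;-0.001 0 0.014 0 0 0 0.052;-0.001 0 0.02 0 0 0 0.052;-0.001 0 0.02 0 0 0 0.052'; python3 -m jog '0 0 0 0 0 0 0.03;0 0 0 0 0 0 0.03;0 0 0 0 0 0 0.03;0 0 0 0 0 0 0.03' 40; python3 -m jog '0 0 -0.01 0 0 0 0.03;0 0 -0.025 0 0 0 0.03;0 0 -0.025 0 0 0 0.03;0 0 -0.025 0 0 0 0.03';python3 go.py .6095 .172 .0015 82.3;  python3 - <<'E'
from meas import *
s=Cam("scene"); s.crop((280,165,380,235),8,"pics/c3s.png")
E
```

```text
t: 10.65
eef_pos: [0.5189, 0.1881, -0.0234]
tool_rot: [-0.001, -0.096, 0.995, -0.0]
contact_force: [-0.4, 1.0, -0.9]
gripper_width: 0.608
t: 11.05
eef_pos: [0.5197, 0.1884, -0.0222]
tool_rot: [0.0, -0.096, 0.995, 0.0]
contact_force: [-0.3, 0.5, 0.1]
gripper_width: 0.454
t: 11.45
eef_pos: [0.5203, 0.1887, 0.0036]
tool_rot: [0.001, -0.096, 0.995, 0.0]
contact_force: [-0.3, 0.0, -0.8]
gripper_width: 0.456
t 11.45 pos [0.5203 0.1887 0.0036] yang 101.01 w 38.9 F [-0.3  0.  -0.8]
shift mm [-84.3 -33.4   2.3] turn [ 0.05  0.1  18.71]
```

View pics/c3s.png

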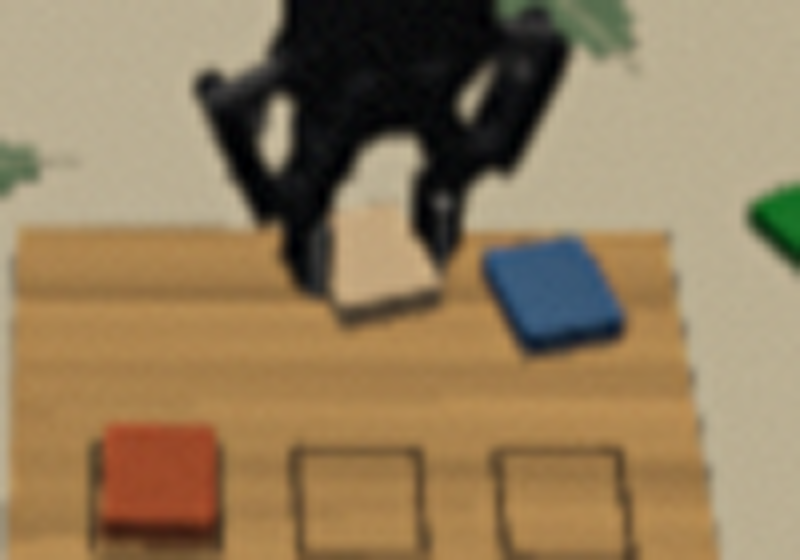

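```bash
python3 -m jog '-0.017 -0.007 0 0 0 4 0.03;-0.04 -0.015 0 0 0 8 0.03;-0.063 -0.024 0 0 0 13 0.03;-0.085 -0.033 0 0 0 18.7 0.03;-0.085 -0.033 0 0 0 18.7 0.03'; python3 -m jog '0 0 0 0 0 0 0.03;0 0 0 0 0 0 0.03'; python3 go.py .6095 .172 -.0225 82.3
```

```text
t: 12.0
eef_pos: [0.6125, 0.1708, 0.0025]
tool_rot: [0.001, 0.069, 0.998, -0.0]
contact_force: [-0.1, -0.2, -0.5]
gripper_width: 0.454
t: 12.2
eef_pos: [0.6079, 0.1725, 0.0021]
tool_rot: [-0.001, 0.066, 0.998, -0.0]
contact_force: [-0.3, 0.8, -0.7]
gripper_width: 0.459
t 12.2 pos [0.6079 0.1725 0.0021] yang 82.4 w 39.2 F [-0.3  0.8 -0.7]
shift mm [-1.7 -0.3 24.6] turn [-0.02 -0.11  0.1 ]
```

```bash
python3 -m jog '-0.0015 0 0.01 0 0 0 0.03;-0.0015 0 0.02 0 0 0 0.03;-0.0015 0 0.0245 0 0 0 0.03;-0.0015 0 0.0245 0 0 0 0.03'; python3 go.py .6095 .172 -.0225 82.3; python3 -m jog '0 0 0 0 0 0 0.055;0 0 0 0 0 0 0.055'; python3 -m jog '0 0 -0.02 0 0 0 0.055;0 0 -0.05 0 0 0 0.055; 0 0 -0.05 0 0 0 0.055; 0 0 -0.05 0 0 0 0.055'; python3 go.py .516 .26 .028 98
```

```text
t: 12.6
eef_pos: [0.6101, 0.172, -0.0224]
tool_rot: [-0.001, 0.067, 0.998, -0.0]
contact_force: [-1.0, 1.0, 1.9]
gripper_width: 0.457
t 12.6 pos [ 0.6101  0.172  -0.0224] yang 82.33 w 39.0 F [-1.   1.   1.9]
shift mm [ 0.6 -0.1  0.1] turn [-0.02 -0.08  0.03]
t: 12.8
eef_pos: [0.6106, 0.172, -0.0223]
tool_rot: [-0.0, 0.067, 0.998, -0.0]
contact_force: [-0.2, 0.6, -0.1]
gripper_width: 0.642
t: 13.2
eef_pos: [0.6113, 0.1723, 0.0287]
tool_rot: [0.001, 0.067, 0.998, 0.0]
contact_force: [0.6, 1.2, -1.0]
gripper_width: 0.644
t 13.2 pos [0.6113 0.1723 0.0287] yang 82.32 w 55.0 F [ 0.6  1.2 -1. ]
shift mm [106.2  74.2   0.6] turn [  0.04   0.08 -15.68]
```

```bash
python3 -m jog '0.022 0.017 0 0 0 -4 0.055;0.05 0.035 0 0 0 -8 0.055;0.08 0.055 0 0 0 -12 0.055;0.105 0.074 0 0 0 -15.7 0.055;0.105 0.074 0 0 0 -15.7 0.055'; python3 -m jog '0 0 0 0 0 0 0.055;0 0 0 0 0 0 0.055;0 0 0 0 0 0 0.055'; python3 go.py .516 .26 .000 98;python3 - <<'E'
from meas import *
s=Cam("scene"); s.crop((280,175,380,245),8,"pics/d1s.png");t=Cam("top");t.crop((170,170,290,270),6,"pics/d1t.png")
E
```

```text
t: 13.7
eef_pos: [0.5118, 0.2636, 0.0268]
tool_rot: [-0.002, -0.074, 0.997, 0.001]
contact_force: [-0.5, 0.0, -0.2]
gripper_width: 0.642
t: 14.0
eef_pos: [0.5175, 0.2579, 0.0278]
tool_rot: [0.0, -0.069, 0.998, -0.0]
contact_force: [-0.8, 1.9, -0.1]
gripper_width: 0.644
t 14.0 pos [0.5175 0.2579 0.0278] yang 97.87 w 55.0 F [-0.8  1.9 -0.1]
shift mm [ 1.3  2.3 27.8] turn [-0.05 -0.   -0.13]
```

View pics/d1s.png

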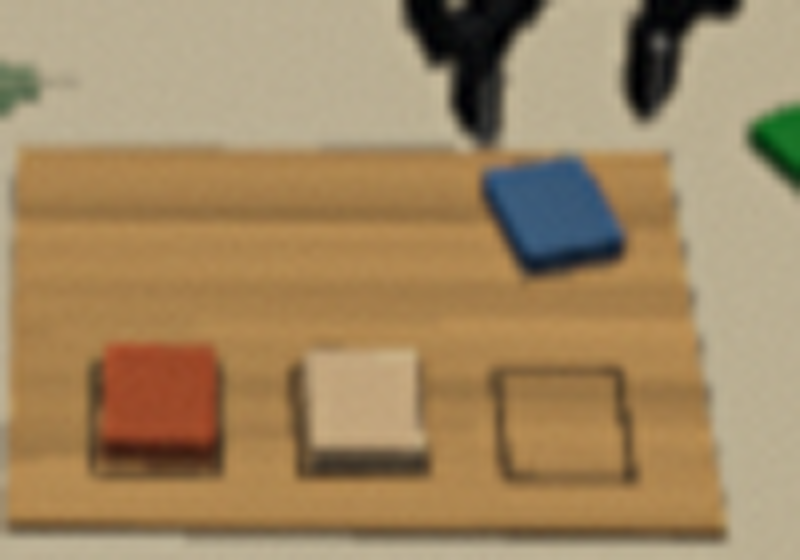

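View pics/d1t.png

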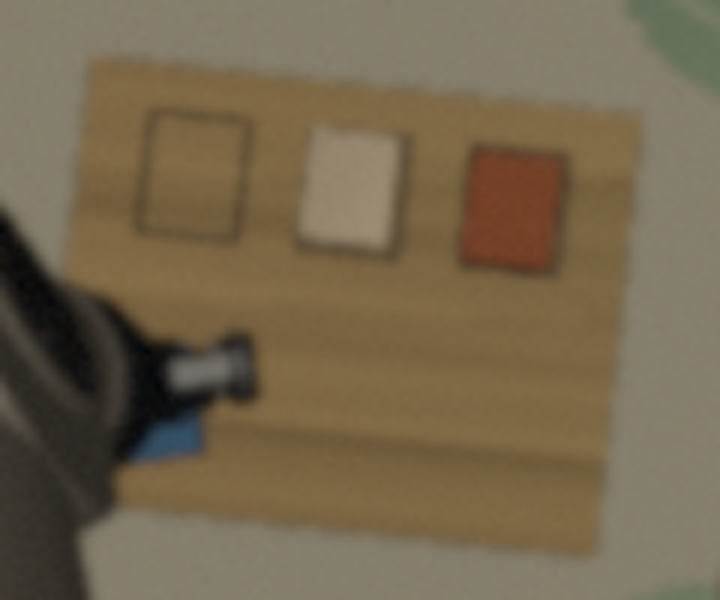

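```bash
python3 -m jog '0.0007 0.002 0.015 0 0 0 0.055;0.0007 0.002 0.03 0 0 0 0.055;0.0007 0.002 0.03 0 0 0 0.055;0.0007 0.002 0.03 0 0 0 0.055'; python3 go.py .516 .26 -.0235 98;python3 - <<'E'
from meas import *
s=Cam("scene"); s.crop((300,160,400,230),8,"pics/d2s.png")
E
```

```text
t: 14.5
eef_pos: [0.5151, 0.2608, -0.0029]
tool_rot: [-0.001, -0.07, 0.998, -0.001]
contact_force: [0.5, -0.5, 0.7]
gripper_width: 0.643
t 14.5 pos [ 0.5151  0.2608 -0.0029] yang 98.01 w 54.9 F [ 0.5 -0.5  0.7]
shift mm [-0.9 -0.9 20.6] turn [-0.05 -0.11  0.01]
```

View pics/d2s.png

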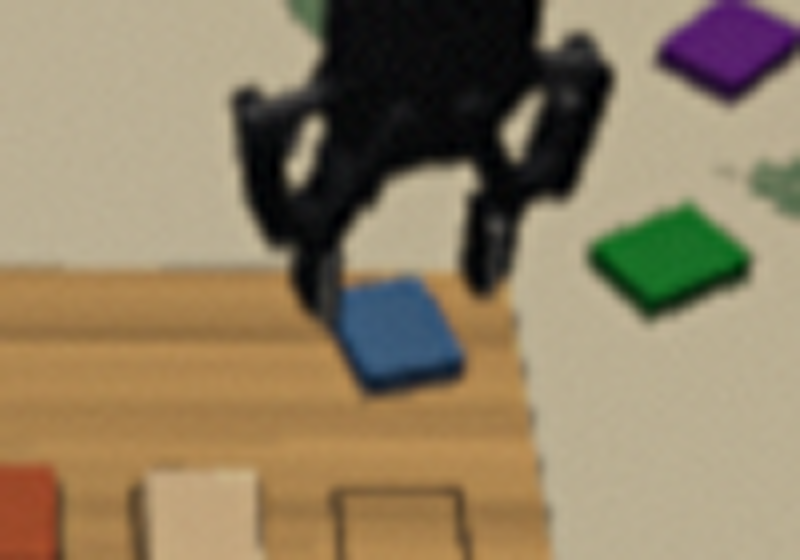

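```bash
python3 -m jog '-0.0005 -0.0005 0.007 0 0 0 0.055;-0.0005 -0.0005 0.014 0 0 0 0.055;-0.0005 -0.0005 0.0205 0 0 0 0.055;-0.0005 -0.0005 0.0205 0 0 0 0.055'; python3 -m jog '0 0 0 0 0 0 0.03;0 0 0 0 0 0 0.03;0 0 0 0 0 0 0.03;0 0 0 0 0 0 0.03' 40; python3 -m jog '0 0 -0.01 0 0 0 0.03;0 0 -0.025 0 0 0 0.03;0 0 -0.025 0 0 0 0.03;0 0 -0.025 0 0 0 0.03';python3 go.py .6185 .243 .0015 82.3;  python3 - <<'E'
from meas import *
s=Cam("scene"); s.crop((300,160,400,230),8,"pics/d3s.png")
E
```

```text
t: 14.95
eef_pos: [0.5155, 0.2604, -0.0235]
tool_rot: [-0.001, -0.07, 0.998, -0.0]
contact_force: [-0.7, -0.5, -0.4]
gripper_width: 0.648
t: 15.35
eef_pos: [0.5163, 0.2609, -0.0223]
tool_rot: [0.0, -0.07, 0.998, 0.0]
contact_force: [-0.5, 0.2, -0.8]
gripper_width: 0.457
t: 15.75
eef_pos: [0.517, 0.2612, 0.0037]
tool_rot: [0.001, -0.07, 0.998, 0.0]
contact_force: [-1.2, 0.2, -1.1]
gripper_width: 0.456
t 15.75 pos [0.517  0.2612 0.0037] yang 98.01 w 39.0 F [-1.2  0.2 -1.1]
shift mm [-98.  -32.2   2.3] turn [ 0.06  0.09 15.71]
```

View pics/d3s.png

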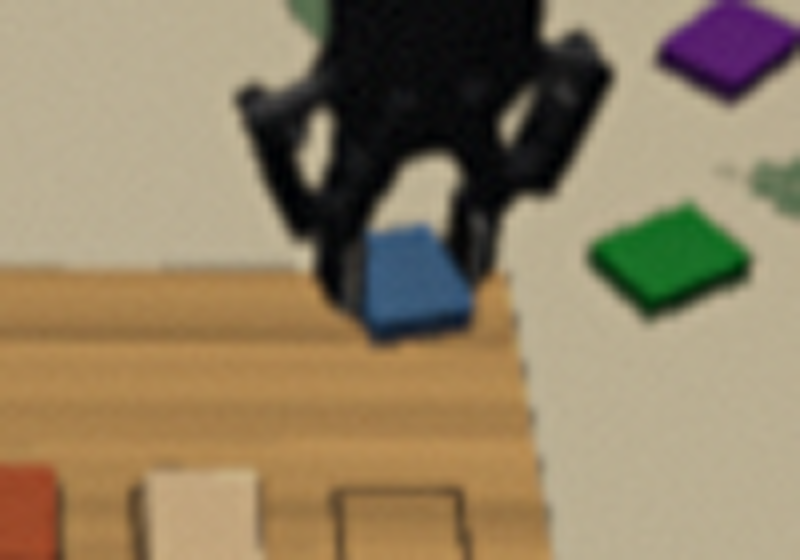

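```bash
python3 -m jog '-0.02 -0.007 0 0 0 4 0.03;-0.047 -0.015 0 0 0 8 0.03;-0.074 -0.024 0 0 0 12 0.03;-0.099 -0.0325 0 0 0 15.7 0.03;-0.099 -0.0325 0 0 0 15.7 0.03'; python3 -m jog '0 0 0 0 0 0 0.03;0 0 0 0 0 0 0.03;0 0 0 0 0 0 0.03'; python3 go.py .6185 .243 -.0225 82.3
```

```text
t: 16.3
eef_pos: [0.6226, 0.2403, 0.0025]
tool_rot: [0.002, 0.069, 0.998, -0.0]
contact_force: [-0.1, -0.6, -0.7]
gripper_width: 0.456
t: 16.6
eef_pos: [0.6175, 0.2431, 0.0024]
tool_rot: [-0.001, 0.066, 0.998, 0.0]
contact_force: [-0.2, -1.4, -0.1]
gripper_width: 0.454
t 16.6 pos [0.6175 0.2431 0.0024] yang 82.4 w 38.8 F [-0.2 -1.4 -0.1]
shift mm [-1.   0.1 24.9] turn [-0.   -0.08  0.1 ]
```

```bash
python3 -m jog '0 0 0.01 0 0 0 0.03;0 0 0.02 0 0 0 0.03;0 0 0.0245 0 0 0 0.03;0 0 0.0245 0 0 0 0.03'; python3 -m jog '0 0 0 0 0 0 0.055;0 0 0 0 0 0 0.055'; python3 -m jog '0 0 -0.02 0 0 0 0.055;0 0 -0.06 0 0 0 0.055; 0 0 -0.11 0 0 0 0.055; 0 0 -0.15 0 0 0 0.055;0 0 -0.15 0 0 0 0.055'; python3 go.py .496 -.147 .2 17
```

```text
t: 17.0
eef_pos: [0.6182, 0.2423, -0.0223]
tool_rot: [-0.001, 0.067, 0.998, -0.0]
contact_force: [-3.1, -0.8, 4.3]
gripper_width: 0.455
t: 17.2
eef_pos: [0.6188, 0.2424, -0.0223]
tool_rot: [-0.0, 0.067, 0.998, -0.0]
contact_force: [-0.6, 0.2, -0.6]
gripper_width: 0.647
t: 17.7
eef_pos: [0.6232, 0.2439, 0.1349]
tool_rot: [0.005, 0.067, 0.998, 0.003]
contact_force: [-0.6, 0.5, -0.1]
gripper_width: 0.649
t 17.7 pos [0.6232 0.2439 0.1349] yang 82.28 w 55.4 F [-0.6  0.5 -0.1]
shift mm [  72.9 -404.   -68.4] turn [ 0.64  0.28 65.28]
```

```bash
python3 -m jog '0.006 -0.035 -0.01 0 0 6 0.055;0.014 -0.077 -0.02 0 0 12 0.055;0.022 -0.12 -0.03 0 0 19 0.055;0.03 -0.162 -0.05 0 0 26 0.055;0.038 -0.202 -0.06 0 0 32.5 0.055'; python3 go.py .496 -.147 .2 17
python3 - <<'E'
from meas import *
t=Cam("top"); s=Cam("scene"); print(np.round(status.get_obs()["q"],2))
t.crop((170,170,290,270),6,"pics/e1t.png"); s.crop((270,185,380,250),7,"pics/e1s.png"); 
k,r=quad(t,t.mask((100,120,30),(125,255,255),(360,180,460,240)),.095); print("arm",rectinfo(r))
m=t.mask((0,0,0),(180,255,255),(0,0,1,1))
for n,b in(("red",(240,185,285,225)),("blue",(185,180,215,220))):
    k,r=quad(t,t.mask(*COL[n],b),.022); print(n,rectinfo(r))
mm=((t.hsv[:,:,1]<100)&(t.im[:,:,2]>80)).astype(np.uint8)*255; z=np.zeros_like(mm); z[185:218,214:244]=mm[185:218,214:244]; mt=cv2.morphologyEx(z,cv2.MORPH_OPEN,np.ones((3,3))); k,r=quad(t,mt,.022); print("cream",rectinfo(r))
E
```

```text
t: 18.2
eef_pos: [0.5538, 0.0454, 0.1887]
tool_rot: [0.0, 0.346, 0.938, 0.0]
contact_force: [1.9, -0.4, 0.1]
gripper_width: 0.644
t 18.2 pos [0.5538 0.0454 0.1887] yang 49.49 w 55.0 F [ 1.9 -0.4  0.1]
shift mm [ -81.1 -183.9  -11.3] turn [5.000e-02 2.000e-02 3.249e+01]
[-0.52  0.3   0.41  1.88 -0.14  0.99  0.81]
arm (array([ 573.87579346, -271.68359375]), [np.float32(48.30975), np.float32(218.99416)], np.float32(-75.34142))Traceback (most recent call last):
  File "<stdin>", line 7, in <module>
  File "meas.py", line 6, in quad
    k=big(m); pts=c.plane(k.reshape(-1,2),z)[:,:2]
  File "h.py", line 26, in big
    cs,_=cv2.findContours(m,cv2.RETR_EXTERNAL,cv2.CHAIN_APPROX_NONE); return max(cs,key=cv2.contourArea)
                                                                             ~~~^^^^^^^^^^^^^^^^^^^^^^^^
ValueError: max() iterable argument is empty
```

View pics/e1t.png

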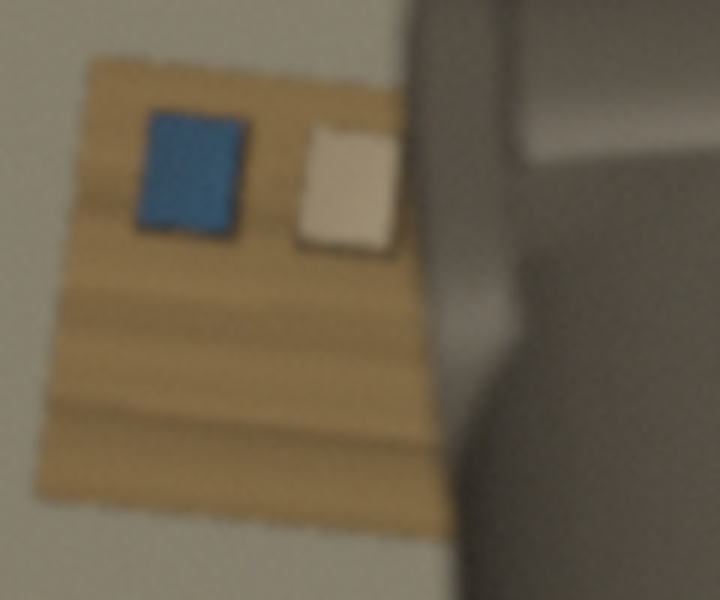

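View pics/e1s.png

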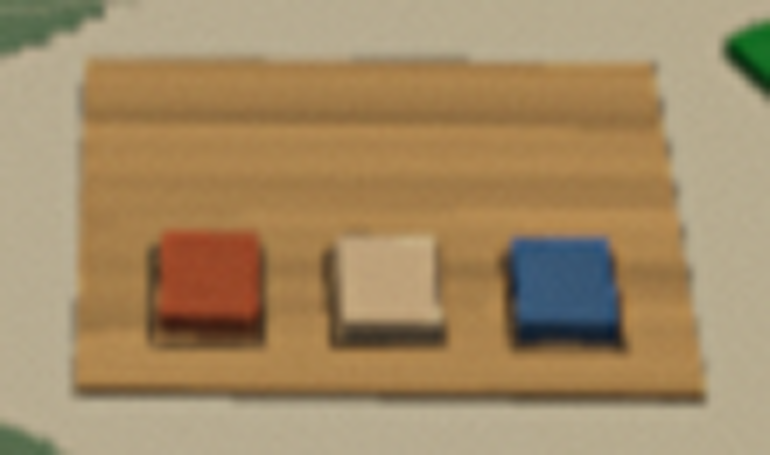

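Run:
```python
from meas import *
im=cv2.imread("pics/top0.png"); 
import types
t=Cam("top"); t.im=cv2.cvtColor(im,cv2.COLOR_BGR2RGB)
f=lambda x,y:(310+x/5-.4,165+y/5-.4)
P={n:t.plane(f(*p),.014)[0] for n,p in dict(FL=(35,240),NL=(105,465),FR=(615,55),NR=(690,275)).items()}
for a,b in(("FR","FL"),("NR","NL"),("NL","FL"),("NR","FR")):
    d=P[b]-P[a]; print(a,b,np.linalg.norm(d[:2]).round(3),np.degrees(np.arctan2(d[1],d[0])).round(1))
c=sum(P.values())/4; print("centre",c)
# screw holes
for q in((65,255),(125,433),(605,78),(670,255)): print(t.plane(f(*q),.014)[0].round(4))
# hood roof corners z=.101
H=[t.plane(f(*q),.101)[0] for q in((128,285),(245,248),(277,345),(165,375))]; print(np.round(H,4)); print(np.mean(H,0))
for i in range(4):
    d=H[(i+1)%4]-H[i]; print(np.linalg.norm(d).round(4),np.degrees(np.arctan2(d[1],d[0])).round(1))
# tab top-face corners z .145 from tabt crop (16x, origin 340,222)
g=lambda x,y:(340+x/16-.47,222+y/16-.47)
A=[t.plane(g(*q),.145)[0] for q in((215,345),(430,275),(225,330))]
d=t.plane(g(240,345),.145)[0]-t.plane(g(420,275),.145)[0]; print("tab dir",np.degrees(np.arctan2(d[1],d[0])),np.linalg.norm(d))
a=np.radians(106.7); 
for ang in(105,106,107,108):
    a=np.radians(ang-90); X=np.array([np.cos(a),np.sin(a)]);Y=np.array([-X[1],X[0]]); print(ang,c[:2]-.036*X+.11*Y)
```

```text
FR FL 0.332 106.5
NR NL 0.332 106.5
NL FL 0.125 15.6
NR FR 0.125 15.7
centre [ 0.56046486 -0.23942263  0.014     ]
[ 0.5652 -0.0792  0.014 ]
[ 0.4698 -0.1081  0.014 ]
[ 0.6552 -0.3757  0.014 ]
[ 0.5584 -0.4055  0.014 ]
[[ 0.5436 -0.0979  0.101 ]
 [ 0.5606 -0.156   0.101 ]
 [ 0.5128 -0.1698  0.101 ]
 [ 0.4995 -0.1145  0.101 ]]
[ 0.52912099 -0.13454633  0.101     ]
0.0605 -73.8
0.0497 -163.9
0.0569 103.6
0.0472 20.5
tab dir 109.69946847450234 0.028236568474263656
105 [ 0.49722144 -0.14248828]
106 [ 0.49553933 -0.14360679]
107 [ 0.493877   -0.14475449]
108 [ 0.49223496 -0.14593103]
```

```bash
python3 go.py .4955 -.1455 .185 16.4; python3 -m jog '-0.016 -0.036 0 0 0 6.6 0.04;-0.032 -0.073 0 0 0 13 0.04;-0.048 -0.11 0 0 0 19.8 0.04;-0.064 -0.147 0 0 0 26.5 0.04;-0.081 -0.183 0 0 0 33.1 0.04'; python3 -m jog '0 0 0 0 0 0 0.04;0 0 0 0 0 0 0.04;0 0 0 0 0 0 0.04;0 0 0 0 0 0 0.04'; python3 go.py .4955 -.1455 .13 16.4
python3 - <<'E'
from meas import *
s=Cam("scene"); s.crop((165,110,265,210),6,"pics/f1s.png"); p=np.array(status.get_obs()["eef_pos"]); print(s.proj(p),s.proj(p+[0,0,.03]))
t=Cam("top"); t.crop((310,180,420,280),6,"pics/f1t.png")
E
```

```text
t 18.35 pos [0.5538 0.044  0.1886] yang 49.49 w 55.0 F [-0.6  0.8  0.7]
shift mm [ -78.8 -182.     3.6] turn [ 0.04  0.05 33.09]
t: 18.85
eef_pos: [0.4977, -0.1448, 0.1874]
tool_rot: [-0.0, 0.598, 0.802, -0.0]
contact_force: [1.0, -0.9, 0.9]
gripper_width: 0.467
t: 19.25
eef_pos: [0.4986, -0.1429, 0.1877]
tool_rot: [-0.0, 0.595, 0.803, -0.0]
contact_force: [1.0, -0.2, 0.1]
gripper_width: 0.47
t 19.25 pos [ 0.4986 -0.1429  0.1877] yang 16.93 w 40.1 F [ 1.  -0.2  0.1]
shift mm [-1.6 -3.7 57.7] turn [-0.02 -0.02  0.53]
[[205.99287156 161.13346604]] [[204.72630422 152.10665503]]
```

View pics/f1s.png

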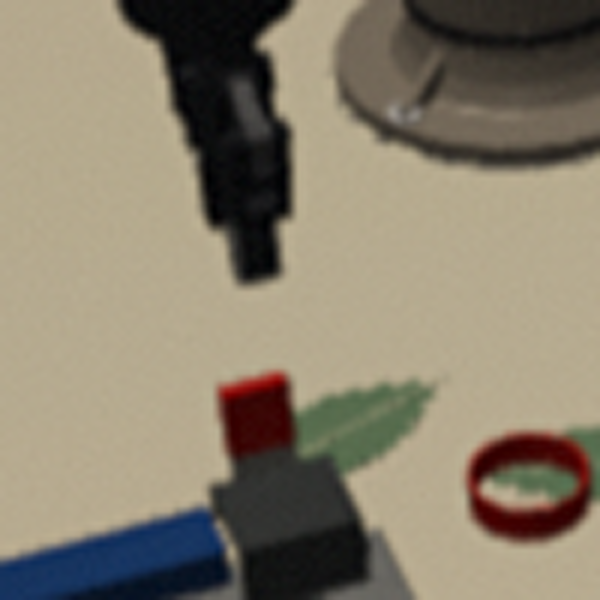

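View pics/f1t.png

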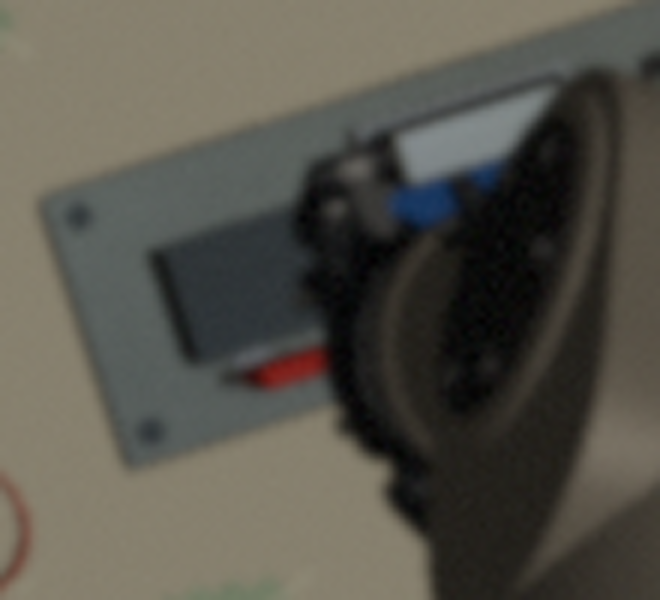

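```bash
python3 -m jog '-0.001 -0.003 0.015 0 0 0.5 0.04;-0.001 -0.003 0.03 0 0 0.5 0.04;-0.001 -0.003 0.045 0 0 0.5 0.04;-0.001 -0.003 0.045 0 0 0.5 0.04;-0.001 -0.003 0.045 0 0 0.5 0.04'; python3 go.py .4955 -.1455 .085 16.4
python3 - <<'E'
from meas import *
t=Cam("top")
for z in(.27,.3): print(t.plane((372.5,237.8),z))
s=Cam("scene"); s.crop((165,120,265,210),8,"pics/f2s.png"); t.crop((310,180,420,280),6,"pics/f2t.png")
E
```

```text
t: 19.85
eef_pos: [0.4955, -0.1462, 0.1433]
tool_rot: [-0.0, 0.6, 0.8, -0.0]
contact_force: [-0.7, -0.2, 0.8]
gripper_width: 0.468
t 19.85 pos [ 0.4955 -0.1462  0.1433] yang 16.25 w 40.0 F [-0.7 -0.2  0.8]
shift mm [ 0.7  0.2 58.3] turn [-0.02 -0.   -0.15]
[[ 0.50059371 -0.1431729   0.27      ]]
[[ 0.50030562 -0.13526737  0.3       ]]
```

View pics/f2s.png

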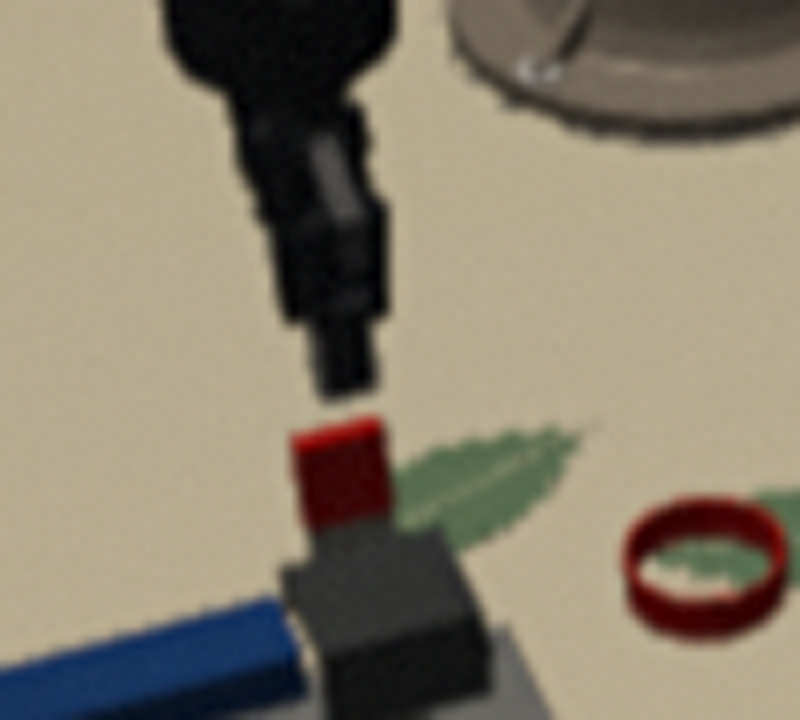

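View pics/f2t.png

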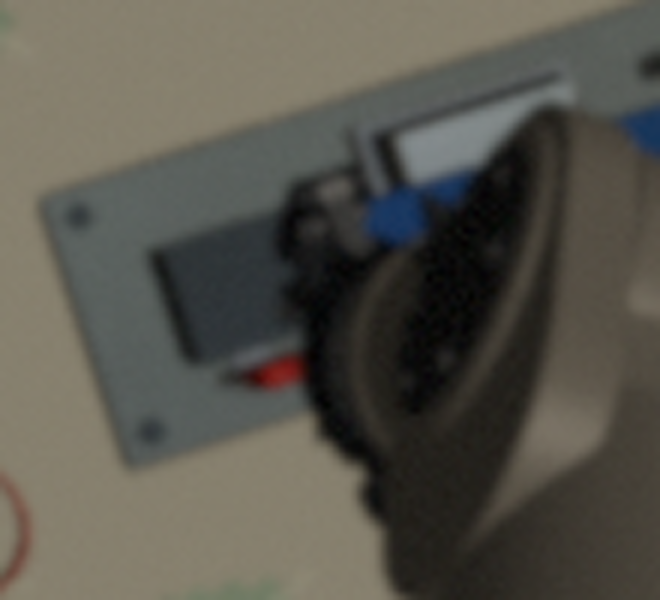

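```bash
python3 -m jog '0.0005 0 0.012 0 0 0 0.04;0.0005 0 0.025 0 0 0 0.04;0.0005 0 0.04 0 0 0 0.04;0.0005 0 0.04 0 0 0 0.04;0.0005 0 0.04 0 0 0 0.04'; python3 go.py .4955 -.1455 .085 16.4
python3 - <<'E'
from meas import *
s=Cam("scene"); s.crop((175,140,245,200),10,"pics/f3s.png")
for uv in ((208.5,169.4),):
    d=s.ray(uv)[0]
    for x in(.515,.525,.53): print(s.p+d*(x-s.p[0])/d[0])
E
```

```text
t: 20.45
eef_pos: [0.4947, -0.1461, 0.1026]
tool_rot: [-0.001, 0.6, 0.8, -0.0]
contact_force: [-0.0, 0.5, 0.7]
gripper_width: 0.469
t 20.45 pos [ 0.4947 -0.1461  0.1026] yang 16.19 w 40.0 F [-0.   0.5  0.7]
shift mm [ 0.4  0.9 17.6] turn [-0.08 -0.02 -0.21]
[ 0.515      -0.13798242  0.17179266]
[ 0.525      -0.13709274  0.17943895]
[ 0.53       -0.13664791  0.18326209]
```

View pics/f3s.png

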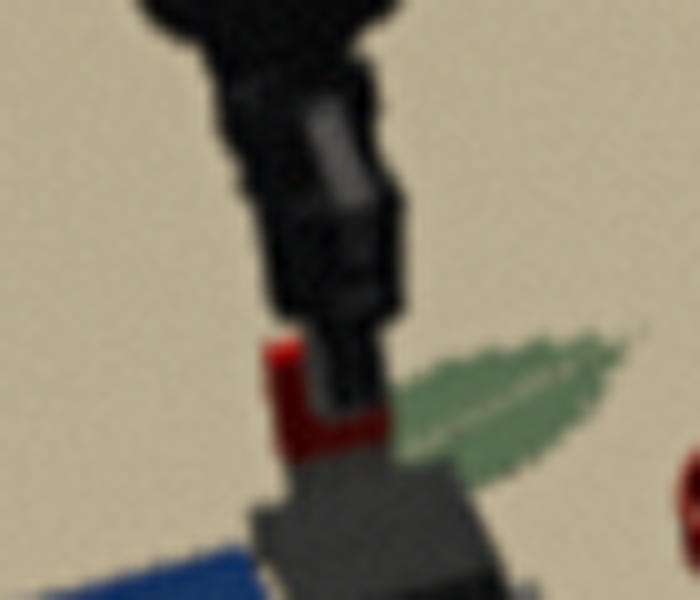

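```bash
python3 -m jog '0 0.001 0.008 0 0 0 0.04;0 0.001 0.0165 0 0 0 0.04;0 0.001 0.0165 0 0 0 0.04;0 0.001 0.0165 0 0 0 0.04'; python3 go.py .4955 -.1455 .085 16.4
python3 - <<'E'
from meas import *
s=Cam("scene"); s.crop((175,140,245,200),10,"pics/f4s.png")
E
```

```text
t: 20.9
eef_pos: [0.496, -0.1458, 0.0864]
tool_rot: [-0.0, 0.6, 0.8, -0.0]
contact_force: [0.2, -0.1, 0.1]
gripper_width: 0.472
t 20.9 pos [ 0.496  -0.1458  0.0864] yang 16.21 w 40.3 F [ 0.2 -0.1  0.1]
shift mm [ 0.4 -0.4  1.4] turn [-0.04 -0.01 -0.19]
```

View pics/f4s.png

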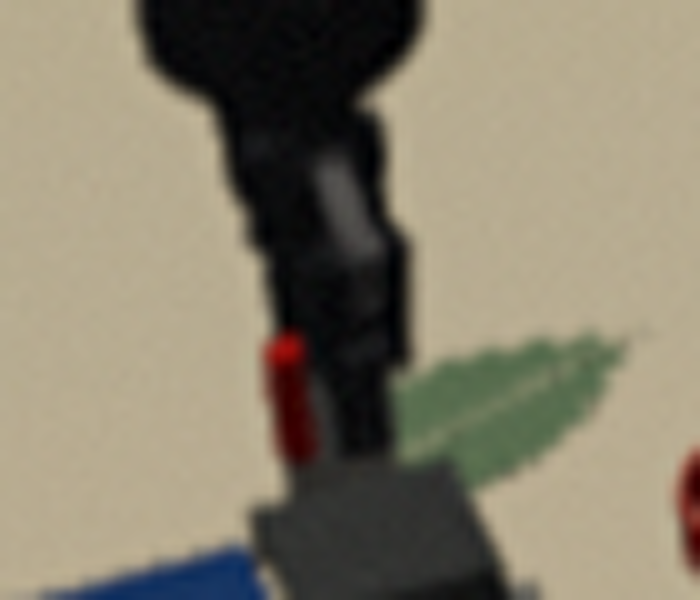

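```bash
python3 -m jog '0 0 0 0 0 0 0;0 0 0 0 0 0 0;0 0 0 0 0 0 0;0 0 0 0 0 0 0;0 0 0 0 0 0 0' 70; python3 go.py .4955 -.1455 .085 16.4
```

```text
t: 21.45
eef_pos: [0.4949, -0.1461, 0.087]
tool_rot: [-0.001, 0.6, 0.8, -0.0]
contact_force: [-5.9, -0.1, 6.9]
gripper_width: 0.1
t 21.45 pos [ 0.4949 -0.1461  0.087 ] yang 16.22 w 8.5 F [-5.9 -0.1  6.9]
shift mm [0.4 0.8 2. ] turn [-0.11 -0.05 -0.18]
```

```bash
python3 -m jog '0 -0.003 0 0 0 0 0;0 -0.006 0 0 0 0 0;0 -0.009 0 0 0 0 0;0 -0.012 0 0 0 0 0;0 -0.014 0 0 0 0 0' 70;python3 -m jog '0 0 0 0 0 0 0;0 0 0 0 0 0 0'; python3 go.py .4955 -.1455 .085 16.4
python3 - <<'E'
from meas import *
s=Cam("scene"); s.crop((175,140,245,200),10,"pics/g1s.png");t=Cam("top"); t.crop((310,180,420,280),6,"pics/g1t.png")
E
```

```text
t: 21.95
eef_pos: [0.4842, -0.1494, 0.087]
tool_rot: [0.001, 0.6, 0.8, 0.001]
contact_force: [6.8, 2.0, -4.2]
gripper_width: 0.105
t: 22.15
eef_pos: [0.4842, -0.1494, 0.087]
tool_rot: [0.001, 0.6, 0.8, 0.001]
contact_force: [6.7, 1.2, -3.2]
gripper_width: 0.104
t 22.15 pos [ 0.4842 -0.1494  0.087 ] yang 16.26 w 8.9 F [ 6.7  1.2 -3.2]
shift mm [ 0.6 11.9  2. ] turn [ 0.15  0.06 -0.14]
```

View pics/g1s.png

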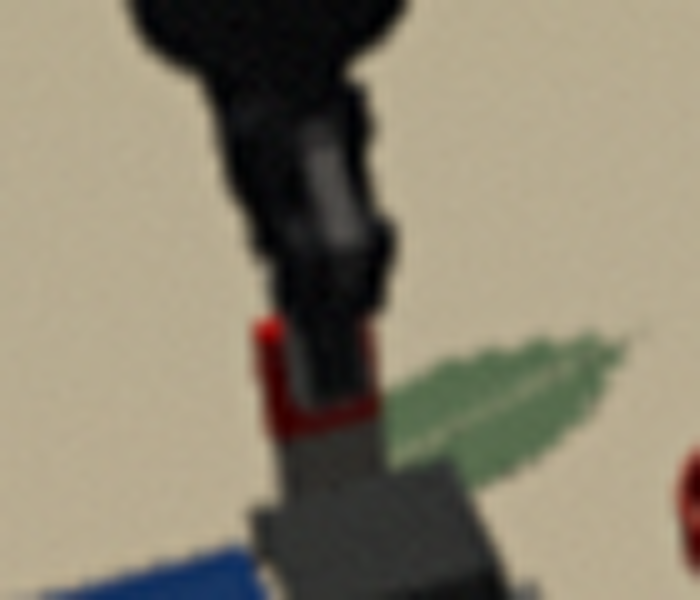

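View pics/g1t.png

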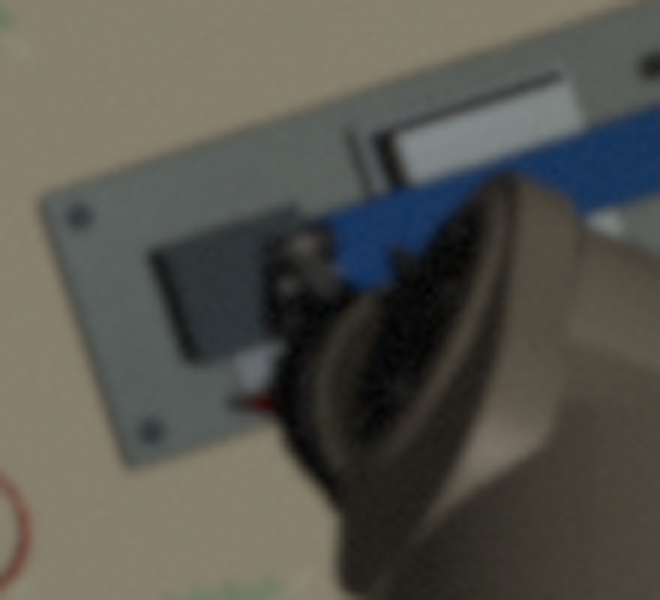

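```bash
python3 -m jog '0 -0.0015 0 0 0 0 0;-0.0001 -0.0015 -0.0042 0 1 0 0;-0.0003 -0.0015 -0.0083 0 2 0 0;-0.0005 -0.0015 -0.0125 0 3 0 0;-0.0007 -0.0015 -0.0166 0 4 0 0' 70; python3 -m jog '0 0 0 0 0 0 0'; python3 go.py .4955 -.1455 .085 16.4
python3 - <<'E'
from meas import *
s=Cam("scene"); s.crop((105,110,255,250),5,"pics/g2s.png")
E
```

```text
t: 22.75
eef_pos: [0.483, -0.1504, 0.1036]
tool_rot: [-0.027, 0.6, 0.8, 0.022]
contact_force: [6.2, 1.2, -4.2]
gripper_width: 0.106
t: 22.85
eef_pos: [0.4831, -0.1505, 0.1039]
tool_rot: [-0.027, 0.6, 0.799, 0.022]
contact_force: [6.0, 2.4, -3.6]
gripper_width: 0.104
t 22.85 pos [ 0.4831 -0.1505  0.1039] yang 16.22 w 8.9 F [ 6.   2.4 -3.6]
shift mm [-0.  13.2 18.9] turn [ 0.17 -4.   -0.17]
```

View pics/g2s.png

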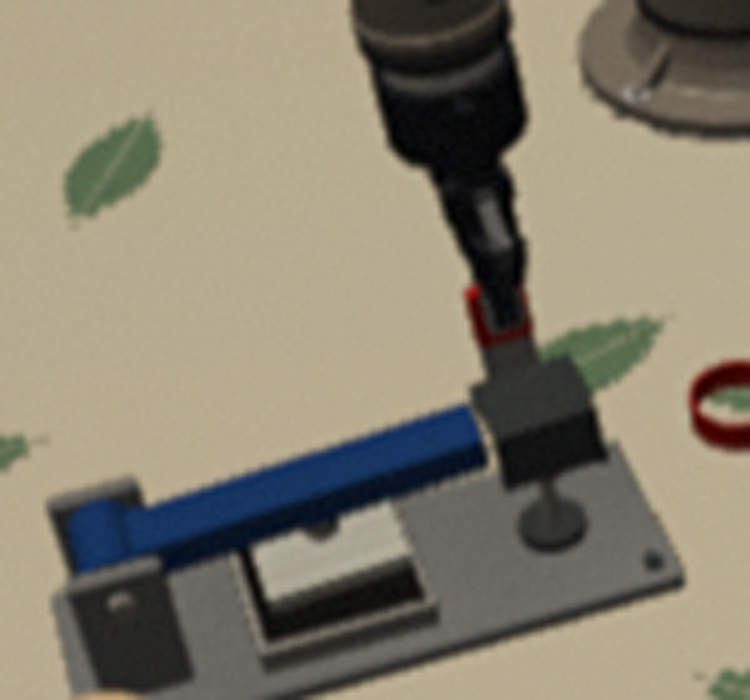

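```bash
python3 -m jog '-0.0002 0 -0.0083 0 2 0 0;-0.0007 0 -0.0166 0 4 0 0;-0.0015 0 -0.0249 0 6 0 0;-0.0026 0 -0.0331 0 8 0 0;-0.004 0 -0.0413 0 10 0 0' 70; python3 go.py .4955 -.1455 .085 16.4
```

```text
t: 23.4
eef_pos: [0.4848, -0.1568, 0.1446]
tool_rot: [-0.097, 0.595, 0.794, 0.074]
contact_force: [6.5, 2.7, -3.7]
gripper_width: 0.105
t 23.4 pos [ 0.4848 -0.1568  0.1446] yang 16.25 w 9.0 F [ 6.5  2.7 -3.7]
shift mm [-6.9 13.2 59.8] turn [  0.16 -14.05  -0.13]
```

```bash
python3 -m jog '-0.0002 0 -0.0083 0 2 0 0;-0.0007 0 -0.0166 0 4 0 0;-0.0015 0 -0.0249 0 6 0 0;-0.0026 0 -0.0331 0 8 0 0;-0.0033 0 -0.0372 0 9 0 0' 70; python3 -m jog '0 0 0 0 0 0 0;0 0 0 0 0 0 0;0 0 0 0 0 0 0;0 0 0 0 0 0 0;0 0 0 0 0 0 0'; python3 go.py .4955 -.1455 .085 16.4
python3 - <<'E'
from meas import *
s=Cam("scene"); s.crop((105,100,255,240),5,"pics/g3s.png"); s.crop((270,185,380,250),7,"pics/g3b.png"); cv2.imwrite("pics/g3full.png",s.im[:,:,::-1])
t=Cam("top"); cv2.imwrite("pics/g3top.png",t.im[:,:,::-1])
E
```

```text
t: 23.9
eef_pos: [0.4882, -0.1682, 0.18]
tool_rot: [-0.159, 0.588, 0.784, 0.121]
contact_force: [6.5, 3.6, -2.7]
gripper_width: 0.107
t: 24.4
eef_pos: [0.4882, -0.1679, 0.1795]
tool_rot: [-0.159, 0.588, 0.784, 0.121]
contact_force: [6.0, 4.0, -2.9]
gripper_width: 0.1
t 24.4 pos [ 0.4882 -0.1679  0.1795] yang 16.25 w 8.6 F [ 6.   4.  -2.9]
shift mm [-19.   13.1  94.6] turn [  0.16 -23.01  -0.12]
```

View pics/g3s.png

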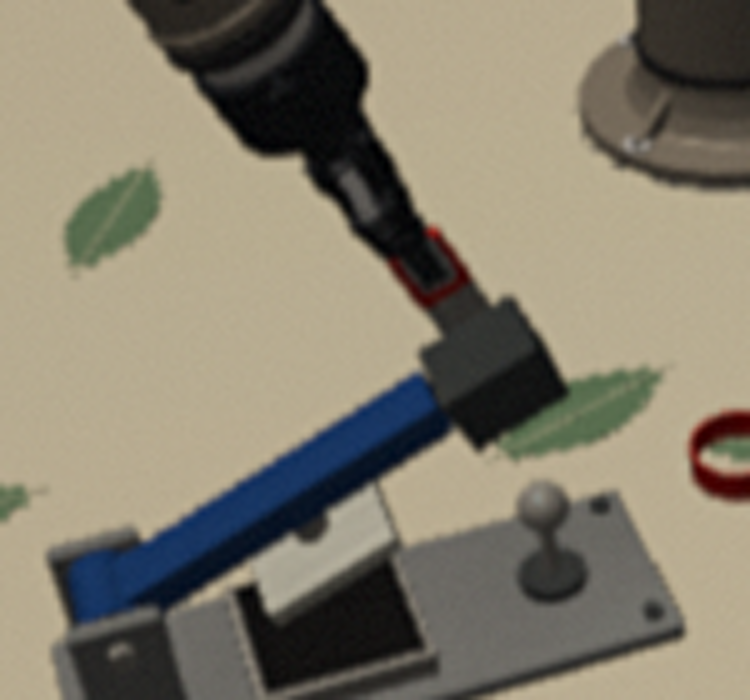

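View pics/g3full.png

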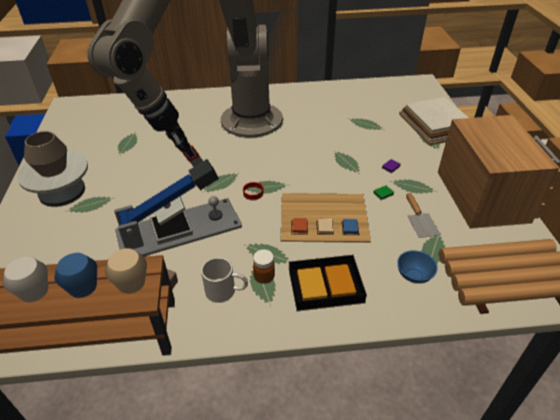

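View pics/g3top.png

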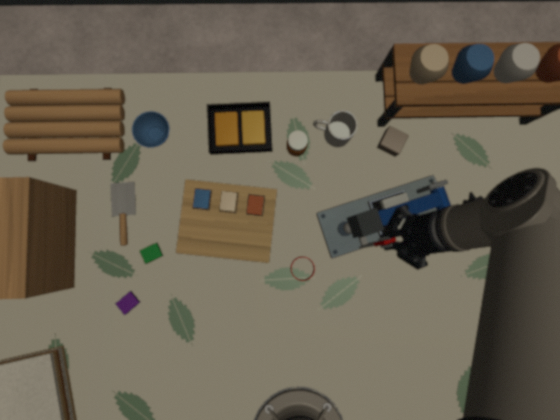

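Run:
```python
from meas import *
t=Cam("top");s=Cam("scene")
pl=dict(red=(599.2,100.5),cream=(608.7,172.2),blue=(618.4,243.2))
for n,b in(("red",(240,185,285,225)),("blue",(185,180,215,220)),("cream",(214,185,244,218))):
    if n=="cream":
        mm=((t.hsv[:,:,1]<100)&(t.im[:,:,2]>80)).astype(np.uint8)*255
        z=np.zeros_like(mm); x0,y0,x1,y1=b; z[y0:y1,x0:x1]=mm[y0:y1,x0:x1]; m=cv2.morphologyEx(z,cv2.MORPH_OPEN,np.ones((3,3)))
    else: m=t.mask(*COL[n],b)
    k,r=quad(t,m,.022); c,L,a=rectinfo(r); print(n,"offset mm",(c-pl[n]).round(1),"yaw vs board",round(float(a)+7.6,1),np.round(L,0))
# arm slope: blue arm top edge far/near ends: hood roof centre tri (top px, scene px)
# bolt/hood: scene hood roof-centre crop(g3s) ~ (483,340); top
t.crop((310,180,420,280),6,"pics/g4t.png")
o=status.get_obs(); print(o["t"],np.round(o["joint_vel"],3))
```

```text
red offset mm [-1.8  0.4] yaw vs board -1.7 [40. 50.]
blue offset mm [-1.5 -2.1] yaw vs board -0.6 [37. 45.]
cream offset mm [0.6 0.2] yaw vs board 0.1 [40. 50.]
24.6 [-0.002  0.    -0.002 -0.001  0.    -0.001 -0.   ]
```

View pics/g4t.png

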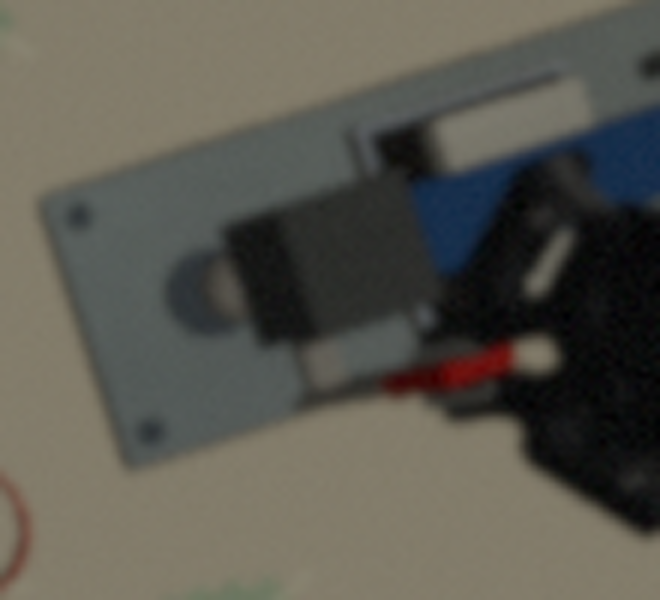

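Run:
```python
from h import *
t=Cam("top");s=Cam("scene")
print(tri(t,(369.6,222.6),s,(201.2,169.4)))
```

```text
(array([ 0.53513136, -0.15726332,  0.18955224]), np.float64(0.004124089654587991))
```

Run:
```python
from station import workorder,status
print(workorder.hand_in()); o=status.get_obs(); print(o["t"],o["eef_pos"],o["gripper_width"])
```

```text
the job is handed in; nothing more can be done
None
the job is handed in; nothing more can be done
```

The job is handed in. The three tiles lie on their rectangles, and the arm is still gripping the red tab and holding the press arm up. I got no verdict back.

- **Tiles:** red, cream and blue lie on the right, middle and left rectangles and are released. The last top view puts each within about 3 mm of its rectangle's centre and within about 2° of square. The scene view suggested the red tile was a little further off, about 4 mm towards the robot. Both are inside the 8 mm limit.
- **Latch:** I pulled the tab about 14 mm towards the robot. The spring pushed back with about 7 N, which by the spring figures means about 13 mm of travel, clear of the ball.
- **Arm:** I then lifted it about 23° around its pivot. Finding the hood's roof in both views gave a height of about 190 mm, so the coupler is up about 9 cm (about 0.38 rad). At the last reading, 24.6 s, the joints were at rest. The other things on the table look unmoved in both views.

**Disagreement with the description:** the fingertips sat about 30 mm higher than the reported tool position suggested. I set the gripping heights from the pictures and a slow descent watching the contact force, not from the stated geometry.

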